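# Return the pin driver and dock the tool tray

### The arm

A 6-joint arm with a two-finger parallel gripper is mounted at the origin on a cart in front of the work surface, level with it; the furniture and walls round the work are solid. World frame = base frame: x ahead of the robot, y to its left, z up, the work surface at z = 0. Lengths are in m, angles in rad, forces in N, time in s.
With the tool pointing down it reaches from about 0.35 to 0.775 m from the base axis. Payload 7.3 kg.
Tool frame: the origin (TCP) lies at the very end of the fingers, on their centre line; the grasp point (between the pads) lies 19 mm behind it; z points along the fingers, y is the line along which they close (so a half turn about z gives the same grasp; the last joint's range is limited). The gripper opens to 92 mm and grips with 3 to 60 N. Pads are 19 mm wide; open, the fingers measure 130 mm over their backs; the gripper's body (75 mm by 190 mm) begins 47 mm behind the grasp point.
Start: joints at [-1.282, 0.342, 1.524, -0, 1.275, -0.146], TCP at [0.221, -0.476, 0.227] pointing down, gripper open.
Joint ranges: [-2.53, 2.53], [-0.77, 2.02], [0.04, 2.7], [-1, 4.14], [0.28, 2.66], [-3.11, 3.11]. Speed limits (rad/s): [2.57, 2.57, 3.14, 3.14, 3.14, 3.14].

### API

Orientations are given as a 3x3 rotation matrix whose columns are the frame's x, y, z axes.
In Python, from workcell import ctrl gives the robot as it stands. The module is installed in compiled form; this text tells all that it offers.
- The arm moves only by the shell command python3 -m inch 'ROWS' [FORCE]. ROWS is JSON, a list of rows, each an object with "travel": the shift along the tool's x, y, z normalised to -1 to 1, where 1 is 50 cm, a list of three; "rotation": the turn, a rotation vector about the tool's x, y, z normalised to -1 to 1, where 1 is 60 degrees, a list of three; "grip": the gripper command: -1 is shut, 1 is fully open, values between are in proportion. In form: [{"travel": [dx, dy, dz], "rotation": [wx, wy, wz], "grip": grip}, ...]. A call has 1 to 20 rows; each row is the pose to reach, as a shift and turn from the pose commanded when the call began, along the tool's axes at that moment; what a row does not reach only later rows make up. A row lasts 1/8 s, in which the tool goes at most 62.5 mm and 10.7 degrees, less where a joint would pass 70% of its speed; a pose out of reach is approached as far as the arm can. A call with a number of a shift or a turn outside -1 to 1 is refused whole. A call with a gripper value outside its range is refused whole. The fingers move at their own pace and stop on an object; FORCE is the grip in N (left out, the last holds). Time passes only in rows, so rows that repeat a pose let the fingers close. It gives the time, the measured TCP pose, the force, the opening and the grip force at its end, in the units of the state.
- ctrl.observe(): the state, without advancing time (a new reading comes with each control period).
- ctrl.camera(name): name is "scene" or "top" or "wrist"; returns the picture (400x640x3 uint8, red, green, blue); there is no depth.
- ctrl.calibration(name): a dict with "vertical_fov" (degrees; the focal length in pixels is half the picture's height over the tangent of half this angle, whatever the lens; pixels are square), "cx", "cy" (the principal point, pixels), "extrinsics" (4x4, takes a point from camera to world coordinates). Camera axes: x right, y up, looking along -z (the intrinsics and any distortion apply to the point x, -y, -z); pixel columns grow to the right and rows downward; lengths in m; the calibration is good to about 2 mm. A picture is of the moment at which its call begins: read the wrist's pose just before it. calibration takes no time and is no camera call; for the wrist camera it gives the pose at the moment of the call.
- ctrl.sign_off(): hands the job in; it is judged then, once.
The state is a dict: "time": time; "qpos": joint angles; "qd": joint speeds; "joint_efforts": joint torques, N m; "eef_pos": TCP position; "tool_rot": TCP orientation; "contact_force": force on the tool from outside, world axes, zero at the start; "torque": the same for the moment, N m; "width": opening from 0.0 (shut) to 1.0 (fully open); "grasp_force": force on a finger pad.
Only numpy, scipy, OpenCV 4.12 (cv2) and the standard library are available. Lean on these libraries where they do the work, as an engineer would, in place of code of your own. Each camera call takes 0.05 s, during which the arm holds its last target. There are 200 camera calls.

### The job

Put the tool kit away: press the loose pin driver fully down into its empty cutout in the foam of the tool tray, and set the tray on the sloping dock, fully home against the foot stops so that its lower edge keeps the roller lever of the presence switch pushed in. Let go of everything and leave the glue bottle, the dispenser and the tape roll where they stand.

Things in the scene. Friction and masses are not known exactly. Their poses are not given: they have to be found in the camera images.
- driver_mid (a point): Pin driver, a small screwdriver with a red barrel, 112 mm long, lying loose on the table (22 g). The point is the middle of its barrel (13 mm wide, 13 mm high, 79 mm long), 6.5 mm above its underside. y axis along the tool towards the cap: barrel from -39 to +39 mm, thin shaft on to -72 mm. z axis up.
- tray_handle (a point): Tool tray, 160 mm (x) by 190 mm (y), about 0.45 kg: grey shell 18 mm high, black foam proud of it to 24 mm, red-handled pliers fixed in its far half. The point is the middle of the black bar handle across the tray's centre, 50 mm above the underside: bar 14 mm thick (x), 84 mm long (y), 14 mm high. x points to the tray's far side, z up from the tray.
- tray_slot (a point): Where driver_mid lies when the driver is fully down in its foam cutout (10.5 mm deep, 3 mm play lengthwise), 50 mm to -x, 16.5 mm to +y of the handle, 20 mm above the tray's underside. y along the cutout, shaft end to -y; z up. Sloping springy foam cheeks guide the barrel if within 2.5 mm sideways and grip it: press with 4 to 12 N. A finger gap 36 mm wide, as deep, crosses the barrel's middle.
- dock: Fixed dock of grey and bare sheet metal, 216 x 216 mm on the table: a flat bed sloping at 30 degrees, low end towards the robot, high end 120 mm (its side guides 145 mm) above the table. Origin under the middle of the bed, x level towards the high end. Depending on friction the tray may or may not slide down by itself.
- dock_seat (a point): Where tray_handle lies when the tray is home on the dock; axes tilted with the bed: x up the slope, y across, z square out of the bed, which lies 50 mm below this point along z. Home, the tray's axes equal these and its lower edge touches the foot stops, 80 mm to -x, 16 mm high. Side guides leave the tray 2.5 mm play each side and flare outwards above 10 mm.
- switch_lever (a joint): Hinged roller lever of the presence switch (black box 36 mm wide) in the middle of the dock's foot. 0 rad at rest, the white roller standing 7 mm up the slope from the foot stops; about 0.33 rad when the tray's lower edge has pushed it back level with the stops. Light spring, under 1 N; the docked tray's weight keeps it in.
- glue_bottle: Glue bottle with red nozzle cap, 27 mm across, 80 mm high, standing; origin under its centre. Leave alone.
- dispenser: Dark hexagonal solvent dispenser with a loop on top, 53 x 60 x 129 mm, standing; origin under its centre. Leave alone.
- tape_roll: Roll of tape lying flat, 96 mm across, 24 mm high; origin under its centre. Leave alone.

How it is judged:
By the outcome, as a careful person would: the job done as asked, in the order asked, and still so for the second after the job is handed in, with the robot touching nothing.
It also fails if it takes over 64 s, if anything falls off the work surface, if the arm or the gripper's body presses on something with over 40 N, if the wrist force passes 120 N, or if a joint passes its speed limit or range.

## Working session

There is one attempt and no reset: what is moved stays moved. The work goes in short steps, Python scripts to look and compute and a shell command to move; the robot and the scene stay as the last step left them, time stands still between calls to the robot, and variables do not carry over. Pictures are saved under pics/ and viewed, at most 10 in all, crops included, and the job is handed in when it is done.

```bash
mkdir -p pics
python3 - <<'E'
from workcell import ctrl
import cv2,numpy as np
np.set_printoptions(precision=4,suppress=True)
for n in("top","scene"):
    c=ctrl.calibration(n);print(n,c)
    cv2.imwrite(f"pics/{n}0.png",ctrl.camera(n)[:,:,::-1])
print(ctrl.observe())
print(ctrl.calibration("wrist"))
E
```

```text
top {'vertical_fov': 48.68175305692382, 'cx': 318.4783118097254, 'cy': 202.65961460175947, 'extrinsics': array([[ 0.0057,  0.9851, -0.1718,  0.2861],
       [-0.9999,  0.0029, -0.0168,  0.02  ],
       [-0.016 ,  0.1718,  0.985 ,  1.2388],
       [ 0.    ,  0.    ,  0.    ,  1.    ]])}
scene {'vertical_fov': 55.4428361285822, 'cx': 318.5225529267796, 'cy': 200.03869780879143, 'extrinsics': array([[-0.7136,  0.5118, -0.4784,  0.0179],
       [-0.7006, -0.5233,  0.4852,  0.5089],
       [-0.002 ,  0.6814,  0.7319,  0.8103],
       [ 0.    ,  0.    ,  0.    ,  1.    ]])}
{'time': 0.1, 'qpos': array([-1.282 ,  0.3426,  1.5249,  0.    ,  1.2754, -0.146 ]), 'qd': array([ 0.0002, -0.0016, -0.0031, -0.0009, -0.001 , -0.0012]), 'joint_efforts': array([  0.0011, -43.2004, -24.4695,   0.072 ,   0.0527,  -0.0001]), 'eef_pos': array([ 0.2211, -0.4758,  0.2261]), 'tool_rot': array([[ 0.907 ,  0.4212, -0.0004],
       [ 0.4212, -0.907 ,  0.0013],
       [ 0.0002, -0.0013, -1.    ]]), 'contact_force': array([-0.2534, -0.1012, -0.2499]), 'torque': array([-0.0742,  0.0107, -0.0176]), 'grasp_force': 0.0, 'width': 0.9999209867193156}
{'vertical_fov': 61.310695641317686, 'cx': 324.3275627314553, 'cy': 198.51821769372754, 'extrinsics': array([[ 0.4227,  0.8732,  0.2424,  0.2868],
       [-0.9063,  0.4076,  0.112 , -0.4449],
       [-0.001 , -0.267 ,  0.9637,  0.3843],
       [ 0.    ,  0.    ,  0.    ,  1.    ]])}
```

View pics/top0.png

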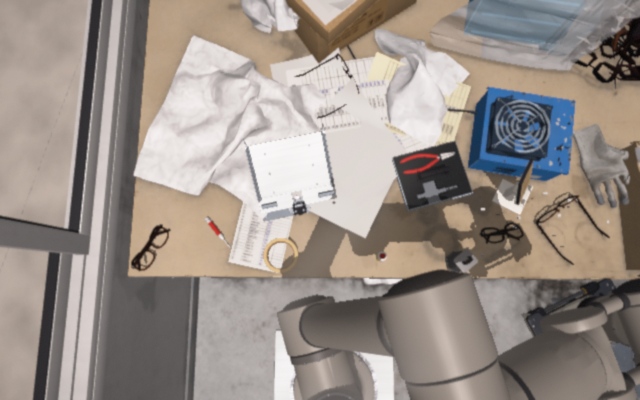

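View pics/scene0.png

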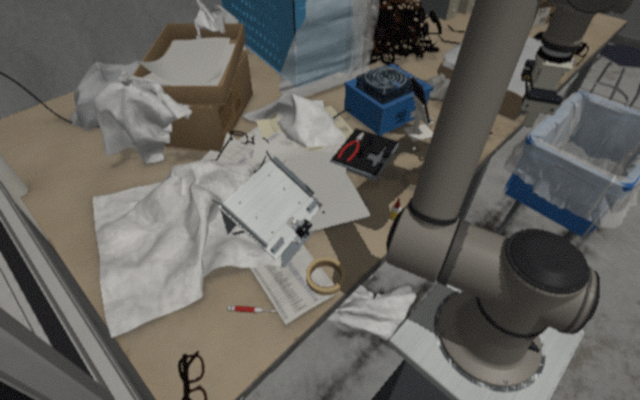

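The top view shows the driver at about (217,230), cap to the upper left. The tape roll is at (282,256), the dock at (290,172) with its switch at (298,208), and the tray at (432,175) with its handle near (440,190). The glue cap is at (382,256) and the dispenser at (464,261). The scene view agrees: driver (248,309), tray (365,153), dock (272,210).

```bash
cat > h.py <<'E'
from workcell import ctrl
import cv2,numpy as np
np.set_printoptions(precision=4,suppress=True)
def ray(c,uv):
    f=200/np.tan(np.radians(c["vertical_fov"])/2); uv=np.atleast_2d(uv).astype(float)
    d=np.c_[(uv[:,0]-c["cx"])/f,-(uv[:,1]-c["cy"])/f,-np.ones(len(uv))]
    return c["extrinsics"][:3,3], d@c["extrinsics"][:3,:3].T
def plane(c,uv,z):
    o,d=ray(c,uv); return o+d*((z-o[2])/d[:,2])[:,None]
def proj(c,P):
    f=200/np.tan(np.radians(c["vertical_fov"])/2); E=c["extrinsics"]
    p=(np.atleast_2d(P)-E[:3,3])@E[:3,:3]; return np.c_[c["cx"]-f*p[:,0]/p[:,2],c["cy"]+f*p[:,1]/p[:,2]]
def redmask(im):
    h=cv2.cvtColor(im,cv2.COLOR_RGB2HSV); return (((h[...,0]<8)|(h[...,0]>172))&(h[...,1]>150)&(h[...,2]>80)).astype(np.uint8)
def snap(n,name):
    c=ctrl.calibration(n); im=ctrl.camera(n); cv2.imwrite(f"pics/{name}.png",im[:,:,::-1]); return c,im
E
python3 - <<'E'
from h import *
c=ctrl.calibration("top"); im=cv2.imread("pics/top0.png")[:,:,::-1].copy()
n,l,s,ce=cv2.connectedComponentsWithStats(redmask(im))
for i in range(1,n):
    if s[i,4]>5: print(s[i],ce[i],plane(c,ce[i],.01)[0])
c2=ctrl.calibration("scene"); im2=cv2.imread("pics/scene0.png")[:,:,::-1].copy()
n,l,s,ce=cv2.connectedComponentsWithStats(redmask(im2))
for i in range(1,n):
    if s[i,4]>5: print("sc",s[i],ce[i],plane(c2,ce[i],.01)[0])
print("handle",plane(c,[440,190],.05)); print("tape",plane(c,[282,256],.02)); print("glue",plane(c,[382,256],.08));print("disp",plane(c,[464,261],.129))
cv2.imwrite("pics/crop.png",cv2.resize(im[110:290,195:495,::-1],(800,480),interpolation=cv2.INTER_CUBIC))
E
```

```text
[401 154  37   9 122] [418.7049 156.6148] [ 0.635  -0.2453  0.01  ]
[404 159  35  15 129] [421.938  167.3566] [ 0.6034 -0.2535  0.01  ]
[209 222  11  13  55] [214.0727 227.7091] [0.4282 0.3334 0.01  ]
[381 254   4   4  10] [382.3 255.3] [ 0.3535 -0.136   0.01  ]
sc [338 140  17  18  73] [345.     147.9315] [ 0.6428 -0.2497  0.01  ]
sc [347 142  13  19  65] [354.0615 151.5077] [ 0.6095 -0.2567  0.01  ]
sc [236 307  18   5  72] [244.4028 308.6806] [0.4252 0.3366 0.01  ]
handle [[ 0.5295 -0.2915  0.05  ]]
tape [[0.3497 0.14   0.02  ]]
glue [[ 0.3479 -0.1263  0.08  ]]
disp [[ 0.3339 -0.3226  0.129 ]]
```

View pics/crop.png

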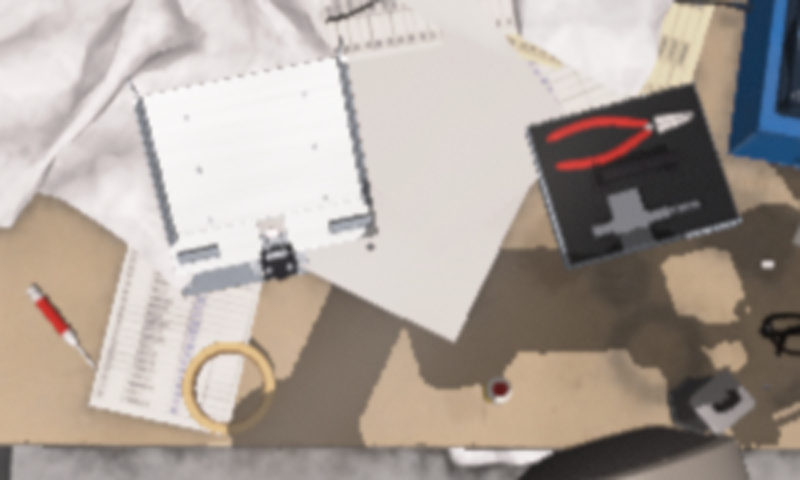

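The crop (scale 2.67, offset 195,110) shows the driver from its cap at (34,288) to its tip at (92,368). On the tray, the bright cutout with its finger gap is at (630,222) and the handle near (635,170). The dock's bed corners are at (140,95) and (342,58), with the stops at (198,252) and (350,224). The driver's y axis points at about 36° and the tray's yaw is about 15°.

```bash
cat >> h.py <<'E'
from scipy.spatial.transform import Rotation as Rn
def down(xang):  # tool pointing down, tool x at heading xang (deg)
    a=np.radians(xang); x=np.array([np.cos(a),np.sin(a),0]); z=np.array([0,0,-1.]); return np.c_[x,np.cross(z,x),z]
def rows(*targets):
    s=ctrl.observe(); p,R=s["eef_pos"],s["tool_rot"]; q,Q=p,R
    for t,T in targets:
        t=np.array(t,float); v=R.T@(t-p)/.5; w=Rn.from_matrix(R.T@T).as_rotvec()/np.radians(60)
        n=max(np.linalg.norm(t-q)/.0625,np.degrees(np.linalg.norm(Rn.from_matrix(Q.T@T).as_rotvec()))/10.7); q,Q=t,T
        print("travel",v.round(4),"rot",w.round(4),"rows",round(n,1))
E
python3 - <<'E'
from h import *
rows(([.45,-.1,.23],down(30)),([.427,.335,.2],down(36)))
E
```

```text
travel [ 0.7319 -0.4888 -0.0069] rot [-0.0012 -0.0003 -0.0848] rows 7.0
travel [ 1.0566 -1.2972  0.0542] rot [-0.0012 -0.0003 -0.1848] rows 7.0
```

```bash
python3 -m inch '[{"travel":[0.73,-0.49,-0.007],"rotation":[0,0,-0.085],"grip":0},{"travel":[0.73,-0.49,-0.007],"rotation":[0,0,-0.085],"grip":0},{"travel":[0.73,-0.49,-0.007],"rotation":[0,0,-0.085],"grip":0},{"travel":[0.73,-0.49,-0.007],"rotation":[0,0,-0.085],"grip":0},{"travel":[0.73,-0.49,-0.007],"rotation":[0,0,-0.085],"grip":0},{"travel":[0.73,-0.49,-0.007],"rotation":[0,0,-0.085],"grip":0},{"travel":[0.73,-0.49,-0.007],"rotation":[0,0,-0.085],"grip":0},{"travel":[0.73,-0.49,-0.007],"rotation":[0,0,-0.085],"grip":0},{"travel":[0.73,-0.49,-0.007],"rotation":[0,0,-0.085],"grip":0}]' 12
python3 - <<'E'
from h import *
rows(([.427,.335,.2],down(36)))
E
```

```text
time: 1.23
eef_pos: [0.4487, -0.1001, 0.2299]
tool_rot: [[0.865, 0.501, -0.001], [0.501, -0.865, -0.0], [-0.001, -0.0, -1.0]]
contact_force: [-0.4, 0.8, 0.0]
width: 0.501
grasp_force: 0.0
travel [ 0.3987 -0.7747  0.0596] rot [-0.0004  0.0009 -0.0986] rows 7.0
```

```bash
python3 -m inch '[{"travel":[0.4,-0.775,0.06],"rotation":[0,0,-0.1],"grip":0},{"travel":[0.4,-0.775,0.06],"rotation":[0,0,-0.1],"grip":0},{"travel":[0.4,-0.775,0.06],"rotation":[0,0,-0.1],"grip":0},{"travel":[0.4,-0.775,0.06],"rotation":[0,0,-0.1],"grip":0},{"travel":[0.4,-0.775,0.06],"rotation":[0,0,-0.1],"grip":0},{"travel":[0.4,-0.775,0.06],"rotation":[0,0,-0.1],"grip":0},{"travel":[0.4,-0.775,0.06],"rotation":[0,0,-0.1],"grip":0},{"travel":[0.4,-0.775,0.06],"rotation":[0,0,-0.1],"grip":0},{"travel":[0.4,-0.775,0.06],"rotation":[0,0,-0.1],"grip":0},{"travel":[0.4,-0.775,0.06],"rotation":[0,0,-0.1],"grip":0}]'
python3 - <<'E'
from h import *
c,im=snap("wrist","w1")
m=redmask(im);n,l,s,ce=cv2.connectedComponentsWithStats(m)
for i in range(1,n):
    if s[i,4]>60:
        print(s[i],ce[i],plane(c,ce[i],.0065)[0])
        ct=np.argwhere(l==i)[:,::-1]; r=cv2.minAreaRect(ct.astype(np.float32)); b=cv2.boxPoints(r); print(b, plane(c,b,.0065)[:,:2])
E
```

```text
time: 2.48
eef_pos: [0.4292, 0.3334, 0.2004]
tool_rot: [[0.811, 0.586, 0.0], [0.586, -0.811, -0.0], [-0.0, 0.0, -1.0]]
contact_force: [-0.0, 0.1, 0.5]
width: 0.499
grasp_force: 0.0
[314 158  13  41 376] [320.7287 177.5186] [0.4255 0.3355 0.0065]
[[314.     158.    ]
 [323.9412 157.2353]
 [327.0471 197.6117]
 [317.1059 198.3764]] [[0.4383 0.3534]
 [0.445  0.3454]
 [0.4115 0.317 ]
 [0.4045 0.3252]]
```

View pics/w1.png

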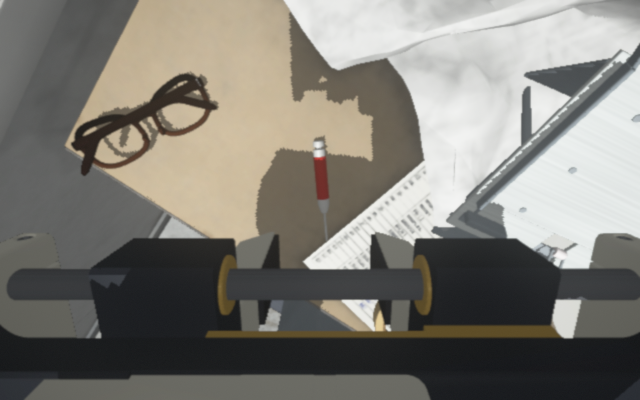

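The wrist view shows the driver from its cap end at (319,136), red barrel 158–198, cone ending near 212, and shaft to about 243. It lies close to the finger centre line, slightly rotated.

Run:
```python
from h import *
c=ctrl.calibration("wrist")
im=cv2.imread("pics/w1.png")[:,:,::-1].copy()
m=redmask(im); m[:150]=0;m[205:]=0; p=np.argwhere(m)[:,::-1]; p=p[(p[:,0]>305)&(p[:,0]<335)]
W=plane(c,p,.009)[:,:2]; 
v=cv2.fitLine(W.astype(np.float32),cv2.DIST_L2,0,.01,.01).ravel(); d=v[:2]*np.sign(v[0]); print("heading",np.degrees(np.arctan2(d[1],d[0])),v[2:])
print("cap end,barrel end,tip", [(plane(c,q,.0065)[0,:2]-v[2:])@d for q in ([319,136],[322,212],[325,243])])
for y in range(130,250,3): print(y, im[y,[300,318+(y-136)//15,340]].tolist())
```

```text
heading 40.58203 [0.4258 0.3359]
cap end,barrel end,tip [np.float64(0.04321105471725611), np.float64(-0.038904221538471805), np.float64(-0.07561768094540637)]
130 [[201, 183, 155], [198, 181, 155], [196, 181, 153]]
133 [[201, 183, 156], [198, 182, 154], [198, 182, 155]]
136 [[201, 183, 155], [184, 169, 143], [198, 183, 155]]
139 [[201, 183, 154], [112, 104, 90], [200, 183, 154]]
142 [[201, 183, 153], [220, 220, 217], [200, 182, 154]]
145 [[200, 183, 153], [237, 238, 235], [200, 182, 154]]
148 [[200, 182, 154], [163, 163, 160], [199, 182, 154]]
151 [[125, 115, 98], [230, 230, 228], [199, 182, 154]]
154 [[112, 103, 88], [234, 235, 232], [148, 137, 116]]
157 [[111, 103, 87], [207, 138, 133], [110, 102, 87]]
160 [[112, 103, 87], [124, 52, 46], [109, 101, 85]]
163 [[110, 101, 86], [113, 49, 43], [109, 101, 86]]
166 [[109, 101, 86], [112, 48, 41], [109, 99, 85]]
169 [[109, 101, 86], [113, 49, 43], [108, 100, 84]]
172 [[109, 101, 86], [113, 48, 42], [108, 99, 84]]
175 [[110, 101, 87], [113, 49, 43], [108, 100, 84]]
178 [[111, 101, 87], [112, 48, 42], [107, 99, 85]]
181 [[110, 101, 87], [112
[... 464 characters left out ...]
 122, 120], [104, 96, 83]]
211 [[108, 99, 86], [120, 120, 118], [105, 97, 83]]
214 [[107, 99, 85], [108, 106, 99], [104, 96, 83]]
217 [[108, 100, 86], [108, 105, 97], [104, 96, 83]]
220 [[108, 99, 85], [109, 104, 95], [102, 94, 82]]
223 [[107, 99, 85], [107, 102, 90], [97, 91, 79]]
226 [[105, 97, 84], [108, 106, 99], [92, 85, 75]]
229 [[106, 98, 84], [108, 104, 96], [114, 111, 104]]
232 [[108, 99, 85], [106, 102, 93], [238, 238, 233]]
235 [[107, 98, 85], [102, 96, 85], [230, 231, 227]]
238 [[107, 98, 84], [94, 89, 79], [220, 220, 216]]
241 [[107, 99, 86], [99, 95, 86], [205, 206, 201]]
244 [[106, 98, 84], [235, 235, 231], [222, 222, 218]]
247 [[105, 97, 84], [229, 229, 225], [223, 223, 219]]
```

Run:
```python
from h import *
rows(([.4267,.3366,.05],down(40.5)),([.4267,.3366,.003],down(40.5)))
```

```text
travel [-0.0004 -0.0078  0.3009] rot [ 0.0003 -0.0001 -0.0776] rows 2.4
travel [-0.0004 -0.0079  0.3949] rot [ 0.0003 -0.0001 -0.0776] rows 0.8
```

```bash
python3 -m inch '[{"travel":[0,-0.008,0.3],"rotation":[0,0,-0.078],"grip":-0.2},{"travel":[0,-0.008,0.3],"rotation":[0,0,-0.078],"grip":-0.2},{"travel":[0,-0.008,0.3],"rotation":[0,0,-0.078],"grip":-0.2},{"travel":[0,-0.008,0.35],"rotation":[0,0,-0.078],"grip":-0.2},{"travel":[0,-0.008,0.38],"rotation":[0,0,-0.078],"grip":-0.2},{"travel":[0,-0.008,0.394],"rotation":[0,0,-0.078],"grip":-0.2},{"travel":[0,-0.008,0.394],"rotation":[0,0,-0.078],"grip":-0.2}]' 
python3 -m inch '[{"travel":[0,0,0],"rotation":[0,0,0],"grip":-1},{"travel":[0,0,0],"rotation":[0,0,0],"grip":-1},{"travel":[0,0,0],"rotation":[0,0,0],"grip":-1},{"travel":[0,0,0],"rotation":[0,0,0],"grip":-1},{"travel":[0,0,0],"rotation":[0,0,0],"grip":-1}]' 20
python3 -m inch '[{"travel":[0,0,-0.1],"rotation":[0,0,0],"grip":-1},{"travel":[0,0,-0.2],"rotation":[0,0,0],"grip":-1},{"travel":[0,0,-0.3],"rotation":[0,0,0],"grip":-1},{"travel":[0,0,-0.4],"rotation":[0,0,0],"grip":-1},{"travel":[0,0,-0.4],"rotation":[0,0,0],"grip":-1},{"travel":[0,0,-0.4],"rotation":[0,0,0],"grip":-1}]'
python3 - <<'E'
from h import *
snap("wrist","w2")
rows(([.42,0.1,.23],down(75)),([.53,-.27,.2],down(105)))
E
```

```text
time: 3.4
eef_pos: [0.4263, 0.3384, 0.0034]
tool_rot: [[0.759, 0.652, 0.0], [0.652, -0.759, 0.0], [0.0, 0.0, -1.0]]
contact_force: [0.2, -0.2, 0.4]
width: 0.399
grasp_force: 0.0
time: 4.03
eef_pos: [0.4263, 0.3388, 0.0036]
tool_rot: [[0.758, 0.652, 0.001], [0.652, -0.758, 0.0], [0.001, 0.0, -1.0]]
contact_force: [-0.5, 0.4, 5.8]
width: 0.139
grasp_force: 20.0
time: 4.78
eef_pos: [0.4255, 0.3383, 0.2022]
tool_rot: [[0.758, 0.652, -0.001], [0.652, -0.758, -0.001], [-0.002, -0.0, -1.0]]
contact_force: [-0.3, -0.7, -0.7]
width: 0.14
grasp_force: 20.0
travel [-0.3186  0.3543 -0.056 ] rot [-0.0013  0.0027 -0.5718] rows 3.8
travel [-0.634   1.0588  0.0046] rot [-0.002   0.0024 -1.0718] rows 6.2
```

View pics/w2.png

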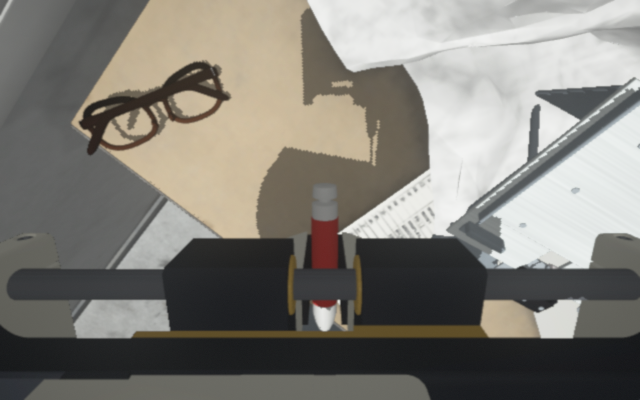

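The driver is gripped between the pads, cap end at about (324,184) and red barrel from row 217. It hangs straight.

Run:
```python
from h import *
c=ctrl.calibration("wrist"); s=ctrl.observe()
im=cv2.imread("pics/w2.png")[:,:,::-1].copy()
print([(y,im[y,324].tolist()) for y in list(range(178,190))+list(range(212,222))])
z=s["eef_pos"][2]+.0035
for q in ([324,184],[324,217],[312,225],[338,225]): print(q,(plane(c,q,z+.003)[0]-s["eef_pos"])@s["tool_rot"])
# same boundaries on the table picture, relative to cap end
```

```text
[(178, [110, 102, 87]), (179, [110, 101, 86]), (180, [109, 100, 85]), (181, [109, 100, 86]), (182, [108, 101, 89]), (183, [107, 105, 100]), (184, [108, 107, 105]), (185, [108, 108, 105]), (186, [111, 111, 109]), (187, [115, 115, 113]), (188, [123, 123, 120]), (189, [126, 126, 124]), (212, [126, 125, 124]), (213, [126, 125, 123]), (214, [125, 125, 123]), (215, [125, 124, 123]), (216, [125, 125, 122]), (217, [125, 125, 122]), (218, [126, 125, 122]), (219, [125, 124, 122]), (220, [121, 113, 111]), (221, [112, 72, 69])]
[324, 184] [ 0.0377 -0.0003 -0.0066]
[324, 217] [ 0.0216 -0.0003 -0.0066]
[312, 225] [ 0.0176 -0.006  -0.0066]
[338, 225] [ 0.0176  0.0064 -0.0066]
```

```bash
python3 -m inch '[{"travel":[-0.32,0.355,-0.05],"rotation":[0,0,-0.57],"grip":-1},{"travel":[-0.32,0.355,-0.05],"rotation":[0,0,-0.57],"grip":-1},{"travel":[-0.32,0.355,-0.05],"rotation":[0,0,-0.57],"grip":-1},{"travel":[-0.32,0.355,-0.05],"rotation":[0,0,-0.57],"grip":-1},{"travel":[-0.63,0.98,0],"rotation":[0,0,-1],"grip":-1},{"travel":[-0.63,0.98,0],"rotation":[0,0,-1],"grip":-1},{"travel":[-0.63,0.98,0],"rotation":[0,0,-1],"grip":-1},{"travel":[-0.63,0.98,0],"rotation":[0,0,-1],"grip":-1},{"travel":[-0.63,0.98,0],"rotation":[0,0,-1],"grip":-1},{"travel":[-0.63,0.98,0],"rotation":[0,0,-1],"grip":-1},{"travel":[-0.63,0.98,0],"rotation":[0,0,-1],"grip":-1},{"travel":[-0.63,0.98,0],"rotation":[0,0,-1],"grip":-1},{"travel":[-0.63,0.98,0],"rotation":[0,0,-1],"grip":-1},{"travel":[-0.63,0.98,0],"rotation":[0,0,-1],"grip":-1}]'
python3 - <<'E'
from h import *
snap("wrist","w3")
E
```

```text
time: 6.58
eef_pos: [0.5067, -0.237, 0.2035]
tool_rot: [[-0.187, 0.982, 0.0], [0.982, 0.187, -0.0], [-0.0, 0.0, -1.0]]
contact_force: [0.3, -0.3, 0.7]
width: 0.137
grasp_force: 20.0
```

View pics/w3.png

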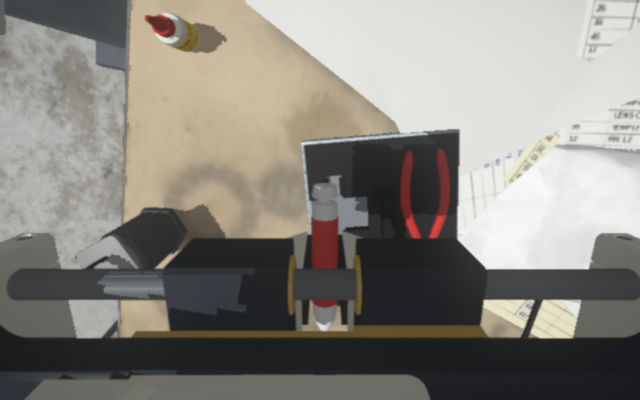

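The picture shows the tray's near (+y) edge from (303,142) to (459,130). The cutout with its gap is at (335–368,178–228), partly behind the held driver. The glue bottle is at (172,32) and the dispenser at (130,240). I'll move back along the tool's -x to see the whole tray.

Run:
```python
from h import *
rows(([.58,-.40,.24],down(105)))
```

```text
travel [-0.3472  0.0831 -0.0728] rot [ 0.0002  0.0003 -0.0704] rows 2.9
```

```bash
python3 -m inch '[{"travel":[-0.347,0.083,-0.073],"rotation":[0,0,-0.07],"grip":-1},{"travel":[-0.347,0.083,-0.073],"rotation":[0,0,-0.07],"grip":-1},{"travel":[-0.347,0.083,-0.073],"rotation":[0,0,-0.07],"grip":-1},{"travel":[-0.347,0.083,-0.073],"rotation":[0,0,-0.07],"grip":-1},{"travel":[-0.347,0.083,-0.073],"rotation":[0,0,-0.07],"grip":-1},{"travel":[-0.347,0.083,-0.073],"rotation":[0,0,-0.07],"grip":-1}]'
python3 - <<'E'
from h import *
c,im=snap("wrist","w4"); print(c["extrinsics"])
import pickle; pickle.dump((c,ctrl.observe()),open("w4.pkl","wb"))
cv2.imwrite("pics/w4b.png",cv2.resize(im[:240,160:480,::-1],(800,600),interpolation=cv2.INTER_CUBIC))
E
```

```text
time: 7.38
eef_pos: [0.5795, -0.3994, 0.2402]
tool_rot: [[-0.258, 0.966, -0.0], [0.966, 0.258, 0.0], [0.0, -0.0, -1.0]]
contact_force: [0.3, 0.2, 0.8]
width: 0.14
grasp_force: 20.0
[[ 0.9656 -0.2507 -0.0686  0.5617]
 [ 0.26    0.9306  0.2576 -0.3293]
 [-0.0007 -0.2666  0.9638  0.3984]
 [ 0.      0.      0.      1.    ]]
```

View pics/w4b.png

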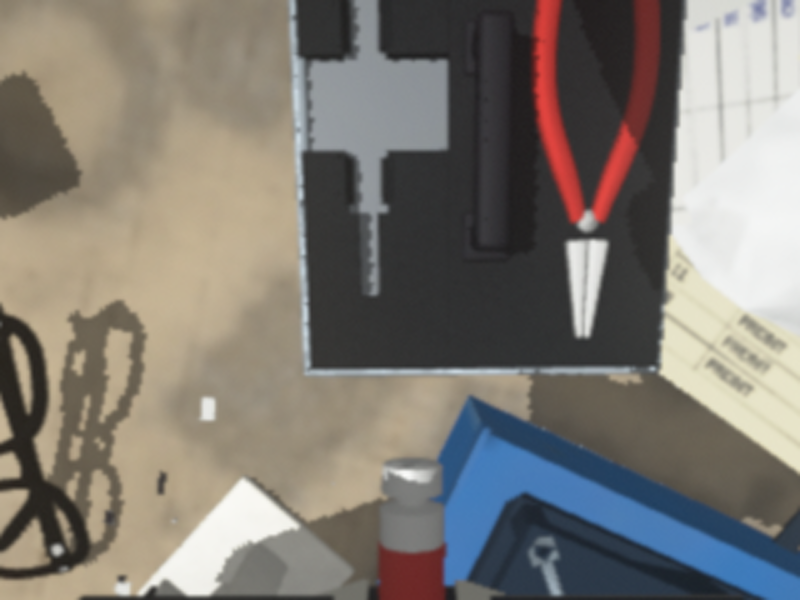

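In this 2.5x crop (offset 160,0) the tray's -y edge runs (308,373)–(658,371), with its left edge from (293,0). The finger gap spans x 305–447, y 60–150; the barrel slot is centred at x≈369 and the shaft slot at 370, ending at y 295. The handle bar is at x 480–512, y 12–248.

Run:
```python
from h import *
import pickle; c,s=pickle.load(open("w4.pkl","rb"))
P=lambda x,y,z: plane(c,[x/2.5+160-.3,y/2.5-.3],z)[0]
ang=lambda a,b: np.degrees(np.arctan2(*(b-a)[1::-1]))
bl,br,lt,rt=P(308,373,.018),P(658,371,.018),P(293,0,.018),P(684,0,.018)
print("edge headings",ang(bl,br),ang(bl,lt)-90,ang(br,rt)-90,"width",np.linalg.norm(bl-br))
hb,ht=P(496,12,.057),P(494,248,.057); hc=(hb+ht)/2
print("handle",hc,ang(ht,hb)-90,np.linalg.norm(hb-ht), "bar w",np.linalg.norm(P(478,130,.057)-P(512,130,.057)))
th=np.radians(ang(bl,br)); ex=np.array([np.cos(th),np.sin(th),0]); ey=np.array([-ex[1],ex[0],0])
loc=lambda p:((p-hc)@ex,(p-hc)@ey)
print("br,bl in handle frame (exp ±80,-95)",loc(bl),loc(br))
print("gap y", loc(P(376,60,.0135))[1],loc(P(376,150,.024))[1],"exp 16.5+-18")
print("slot x floor-left", loc(P(353,190,.0135)),loc(P(385,190,.024)),loc(P(352,30,.0135)),loc(P(380,30,.024)))
print("shaft slot", loc(P(360,250,.0135)),loc(P(380,250,.024)),"end",loc(P(371,295,.024)))
mid=(bl+br)/2; print("handle from edge:",mid[:2]+ey[:2]*.095, "slot est from handle:",hc-.05*ex+.0165*ey)
```

```text
edge headings 15.399339234196178 15.503365578755492 15.500111767581544 width 0.15725810962911765
handle [ 0.5795 -0.276   0.057 ] 16.05404895009113 0.08201307308357823 bar w 0.012740408927477182
br,bl in handle frame (exp ±80,-95) (np.float64(-0.07842687808351939), np.float64(-0.09378469451051356)) (np.float64(0.07883123154559828), np.float64(-0.09378469451051356))
gap y 0.03468103253594716 -0.0013026122019867393 exp 16.5+-18
slot x floor-left (np.float64(-0.05660558923592221), np.float64(-0.015996436744891953)) (np.float64(-0.04252776641075087), np.float64(-0.016911978090176444)) (np.float64(-0.05551162338410262), np.float64(0.04591523490208426)) (np.float64(-0.04367007572669894), np.float64(0.04332224998805957))
shaft slot (np.float64(-0.054141877440787786), np.float64(-0.0407795794328199)) (np.float64(-0.04499935655485161), np.float64(-0.04099014559233385)) end (np.float64(-0.049180254348926436), np.float64(-0.05961900660825384))
handle from edge: [ 0.5793 -0.2748] slot est from handle: [ 0.5269 -0.2734  0.057 ]
```

Run:
```python
from h import *
rows(([.5262,-.2718,.11],down(105.5)),([.5262,-.2718,.042],down(105.5)))
```

```text
travel [ 0.2743 -0.0371  0.2608] rot [ 0.0001 -0.     -0.0088] rows 3.0
travel [ 0.2743 -0.0371  0.3968] rot [ 0.0001 -0.     -0.0088] rows 1.1
```

```bash
python3 -m inch '[{"travel":[0.274,-0.037,0.26],"rotation":[0,0,-0.009],"grip":-1},{"travel":[0.274,-0.037,0.26],"rotation":[0,0,-0.009],"grip":-1},{"travel":[0.274,-0.037,0.26],"rotation":[0,0,-0.009],"grip":-1},{"travel":[0.274,-0.037,0.26],"rotation":[0,0,-0.009],"grip":-1},{"travel":[0.274,-0.037,0.36],"rotation":[0,0,-0.009],"grip":-1},{"travel":[0.274,-0.037,0.396],"rotation":[0,0,-0.009],"grip":-1},{"travel":[0.274,-0.037,0.396],"rotation":[0,0,-0.009],"grip":-1},{"travel":[0.274,-0.037,0.396],"rotation":[0,0,-0.009],"grip":-1}]'
python3 - <<'E'
from h import *
import pickle
c,im=snap("wrist","w5"); pickle.dump((c,ctrl.observe()),open("w5.pkl","wb"))
cv2.imwrite("pics/w5b.png",cv2.resize(im[120:360,200:440,::-1],(600,600),interpolation=cv2.INTER_CUBIC))
rows(([.5262,-.2718,.042],down(105.5)))
E
```

```text
time: 8.43
eef_pos: [0.5277, -0.2742, 0.0435]
tool_rot: [[-0.266, 0.964, 0.003], [0.964, 0.266, -0.002], [-0.003, 0.002, -1.0]]
contact_force: [0.7, -0.4, -0.3]
width: 0.14
grasp_force: 20.0
travel [ 0.0055 -0.0016  0.0032] rot [ 0.0021  0.0027 -0.0011] rows 0.1
```

View pics/w5b.png

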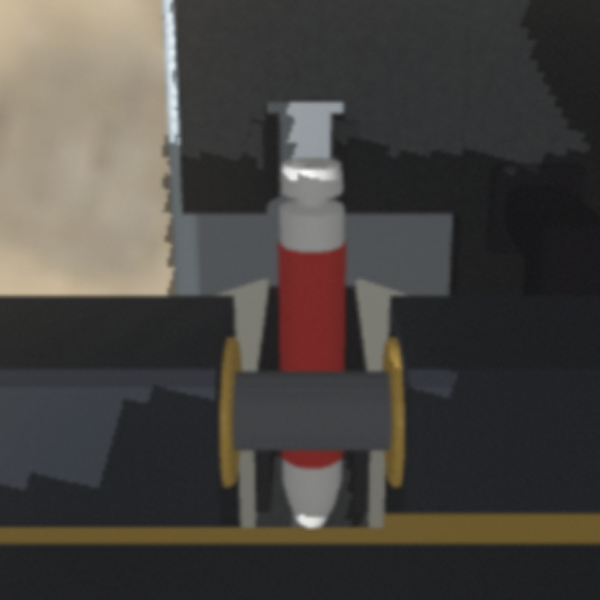

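The held driver's cap end is at (312,160) and its barrel spans x 279–346. The slot's cap end is at (306,103), with slot sides at x 267–345. The slot lies ahead of the cap because the driver is still above it.

Run:
```python
from h import *
import pickle; c,s=pickle.load(open("w5.pkl","rb"))
T=lambda x,y,z:(plane(c,[x/2.5+200-.3,y/2.5+120-.3],z)[0]-s["eef_pos"])@s["tool_rot"]*1000
z=s["eef_pos"][2]; print(s["eef_pos"])
print("slot end L,R",T(267,102,.024),T(345,102,.024)); print("slot floor R edge at 150", T(332,150,.0135),T(285,150,.0135))
print("gap upper edge L,R",T(183,213,.024),T(452,213,.024))
print("cap end",T(312,160,z+.003),"barrel",T(279,280,z+.003),T(346,280,z+.003))
h=np.array([.5794,-.2757,0]);th=np.radians(15.5);ex=np.array([np.cos(th),np.sin(th),0]);ey=np.array([-ex[1],ex[0],0])
print("slot est in tool", (h-.05*ex+.0165*ey-s["eef_pos"])@s["tool_rot"]*1000)
```

```text
[ 0.5277 -0.2742  0.0436]
slot end L,R [44.0114 -8.6046 19.4514] [44.0354  7.9187 19.4884]
slot floor R edge at 150 [31.3456  5.5063 30.0186] [31.331  -5.2044 29.9946]
gap upper edge L,R [ 19.4412 -27.3605  19.4782] [19.5147 31.737  19.6106]
cap end [36.6266  0.9463 -3.1007] barrel [12.4779 -5.4808 -3.0473] [12.4925  7.6587 -3.0179]
slot est in tool [ 1.402  -0.6552 43.5889]
```

```bash
python3 -m inch '[{"travel":[0,0,0],"rotation":[0,0,0],"grip":-1},{"travel":[0,0,0],"rotation":[0,0,0],"grip":-1},{"travel":[0,0,0],"rotation":[0,0,0],"grip":-1}]'
python3 - <<'E'
from h import *
s=ctrl.observe();print(s["eef_pos"])
th=np.radians(15.5);ex=np.array([np.cos(th),np.sin(th),0]);ey=np.array([-ex[1],ex[0],0])
t=np.array([.5277,-.2742,.0436])+.0028*ey-.0009*ex; print(t)
rows((t-[0,0,.02],down(105.5)))
E
```

```text
time: 8.85
eef_pos: [0.5266, -0.2736, 0.042]
tool_rot: [[-0.266, 0.964, 0.0], [0.964, 0.266, -0.0], [-0.0, 0.0, -1.0]]
contact_force: [-0.2, 0.6, -0.5]
width: 0.14
grasp_force: 20.0
[ 0.5266 -0.2736  0.042 ]
[ 0.5261 -0.2717  0.0436]
travel [ 0.0038 -0.0001  0.0368] rot [ 0.0002  0.0004 -0.0012] rows 0.3
```

```bash
python3 -m inch '[{"travel":[0.004,0,0],"rotation":[0,0,0],"grip":-1},{"travel":[0.004,0,0.014],"rotation":[0,0,0],"grip":-1},{"travel":[0.004,0,0.028],"rotation":[0,0,0],"grip":-1},{"travel":[0.004,0,0.034],"rotation":[0,0,0],"grip":-1},{"travel":[0.004,0,0.034],"rotation":[0,0,0],"grip":-1}]'
python3 -m inch '[{"travel":[0,0,0.005],"rotation":[0,0,0],"grip":-1},{"travel":[0,0,0.01],"rotation":[0,0,0],"grip":-1},{"travel":[0,0,0.014],"rotation":[0,0,0],"grip":-1},{"travel":[0,0,0.014],"rotation":[0,0,0],"grip":-1},{"travel":[0,0,0.014],"rotation":[0,0,0],"grip":-1}]'
```

```text
time: 9.48
eef_pos: [0.5256, -0.2714, 0.0242]
tool_rot: [[-0.266, 0.964, -0.001], [0.964, 0.266, 0.001], [0.001, -0.001, -1.0]]
contact_force: [-0.9, -0.1, -0.6]
width: 0.142
grasp_force: 20.0
time: 10.1
eef_pos: [0.526, -0.2718, 0.0176]
tool_rot: [[-0.266, 0.964, -0.0], [0.964, 0.266, -0.0], [-0.0, -0.0, -1.0]]
contact_force: [-2.2, -1.5, 0.6]
width: 0.14
grasp_force: 20.0
```

```bash
python3 -m inch '[{"travel":[0,0,0.002],"rotation":[0,0,0],"grip":-1},{"travel":[0,0,0.002],"rotation":[0,0,0],"grip":-1},{"travel":[0,0,0.002],"rotation":[0,0,0],"grip":-1}]'
python3 -m inch '[{"travel":[0,0,0.002],"rotation":[0,0,0],"grip":-1},{"travel":[0,0,0.002],"rotation":[0,0,0],"grip":-1},{"travel":[0,0,0.002],"rotation":[0,0,0],"grip":-1}]'
```

```text
time: 10.48
eef_pos: [0.5261, -0.2717, 0.0171]
tool_rot: [[-0.266, 0.964, 0.0], [0.964, 0.266, -0.001], [-0.001, 0.0, -1.0]]
contact_force: [-3.2, -1.8, 4.7]
width: 0.14
grasp_force: 20.0
time: 10.85
eef_pos: [0.5261, -0.2718, 0.0171]
tool_rot: [[-0.266, 0.964, 0.001], [0.964, 0.266, -0.001], [-0.001, 0.0, -1.0]]
contact_force: [-5.3, -0.3, 12.4]
width: 0.14
grasp_force: 20.0
```

```bash
python3 -m inch '[{"travel":[0,0,-0.003],"rotation":[0,0,0],"grip":-0.56},{"travel":[0,0,-0.003],"rotation":[0,0,0],"grip":-0.56},{"travel":[0,0,-0.003],"rotation":[0,0,0],"grip":-0.56},{"travel":[0,0,-0.04],"rotation":[0,0,0],"grip":-0.56},{"travel":[0,0,-0.14],"rotation":[0,0,0],"grip":-0.56},{"travel":[-0.22,0,-0.26],"rotation":[0,0,0],"grip":-0.4},{"travel":[-0.22,0,-0.26],"rotation":[0,0,0],"grip":-0.4},{"travel":[-0.22,0,-0.26],"rotation":[0,0,0],"grip":-0.4},{"travel":[-0.22,0,-0.26],"rotation":[0,0,0],"grip":-0.4},{"travel":[-0.22,0,-0.26],"rotation":[0,0,0],"grip":-0.4}]'
python3 - <<'E'
from h import *
import pickle
c,im=snap("wrist","w6"); pickle.dump((c,ctrl.observe()),open("w6.pkl","wb"))
cv2.imwrite("pics/w6b.png",cv2.resize(im[:240,160:480,::-1],(800,600),interpolation=cv2.INTER_CUBIC))
E
```

```text
time: 12.1
eef_pos: [0.5548, -0.3759, 0.1444]
tool_rot: [[-0.267, 0.964, -0.002], [0.964, 0.267, 0.002], [0.003, -0.001, -1.0]]
contact_force: [-0.2, -0.3, 0.2]
width: 0.295
grasp_force: 0.0
```

View pics/w6b.png

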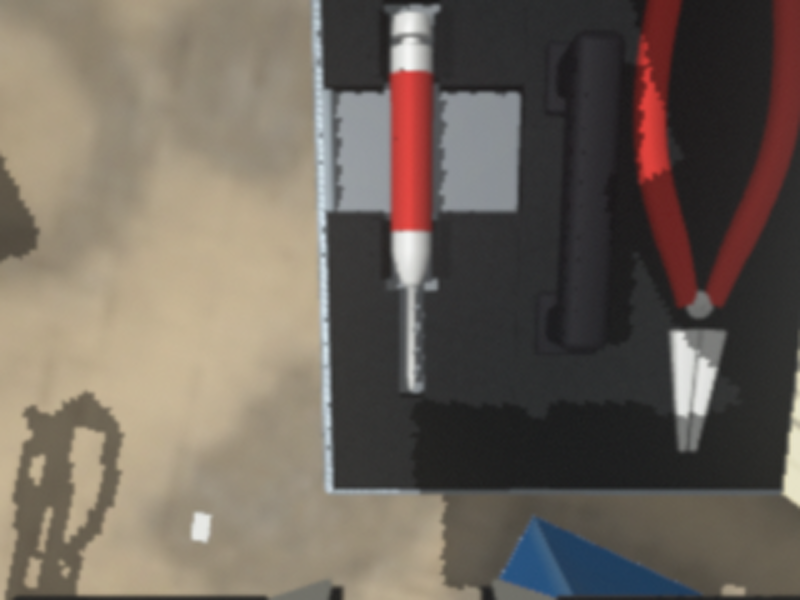

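The driver lies down in its cutout: cap (410,20), shaft tip (412,390). The handle bar runs from (600,35) to (583,345), with the plier grips close on its far side, so I'll keep the fingers only narrowly open.

Run:
```python
from h import *
import pickle; c,s=pickle.load(open("w6.pkl","rb"))
P=lambda x,y,z: plane(c,[x/2.5+160-.3,y/2.5-.3],z)[0]
a,b=P(601,33,.057),P(585,350,.057);hc=(a+b)/2;print(hc,np.degrees(np.arctan2(*(a-b)[1::-1])),np.linalg.norm(a-b))
bl,br=P(328,490,.018),P(783,492,.018);print(np.degrees(np.arctan2(*(br-bl)[1::-1])),np.linalg.norm(br-bl))
print("driver",P(412,152,.0265)-hc)
rows(([.5794,-.2757,.12],down(105.5)),([.5794,-.2757,.034],down(105.5)))
```

```text
[ 0.5794 -0.2759  0.057 ] 105.7771000371882 0.08231706416261145
15.35509974161227 0.15887923377454805
driver [-0.0522  0.0018 -0.0305]
travel [0.1801 0.1008 0.0496] rot [-0.0011 -0.002  -0.    ] rows 1.7
travel [0.1798 0.101  0.2216] rot [-0.0011 -0.002  -0.    ] rows 1.4
```

```bash
python3 -m inch '[{"travel":[0.18,0.1,0.05],"rotation":[0,0,0],"grip":-0.46},{"travel":[0.18,0.1,0.05],"rotation":[0,0,0],"grip":-0.46},{"travel":[0.18,0.1,0.05],"rotation":[0,0,0],"grip":-0.46},{"travel":[0.18,0.1,0.05],"rotation":[0,0,0],"grip":-0.46},{"travel":[0.18,0.1,0.05],"rotation":[0,0,0],"grip":-0.46},{"travel":[0.18,0.1,0.12],"rotation":[0,0,0],"grip":-0.46},{"travel":[0.18,0.1,0.17],"rotation":[0,0,0],"grip":-0.46},{"travel":[0.18,0.1,0.2],"rotation":[0,0,0],"grip":-0.46},{"travel":[0.18,0.1,0.2],"rotation":[0,0,0],"grip":-0.46},{"travel":[0.18,0.1,0.2],"rotation":[0,0,0],"grip":-0.46}]'
python3 - <<'E'
from h import *
rows(([.5794,-.2757,.034],down(105.5)))
E
```

```text
time: 13.4
eef_pos: [0.5801, -0.2782, 0.0468]
tool_rot: [[-0.266, 0.964, 0.002], [0.964, 0.266, -0.001], [-0.002, 0.001, -1.0]]
contact_force: [-0.1, -0.7, 0.2]
width: 0.271
grasp_force: 0.0
travel [ 0.0052 -0.0001  0.0256] rot [ 0.0012  0.0014 -0.0015] rows 0.2
```

```bash
python3 -m inch '[{"travel":[0.003,0,0.012],"rotation":[0,0,0],"grip":-0.46},{"travel":[0.003,0,0.024],"rotation":[0,0,0],"grip":-0.46},{"travel":[0.003,0,0.024],"rotation":[0,0,0],"grip":-0.46},{"travel":[0.003,0,0.024],"rotation":[0,0,0],"grip":-0.46}]'
python3 -m inch '[{"travel":[0,0,0],"rotation":[0,0,0],"grip":-1},{"travel":[0,0,0],"rotation":[0,0,0],"grip":-1},{"travel":[0,0,0],"rotation":[0,0,0],"grip":-1},{"travel":[0,0,0],"rotation":[0,0,0],"grip":-1}]' 50
python3 -m inch '[{"travel":[0,0,-0.04],"rotation":[0,0,0],"grip":-1},{"travel":[0,0,-0.12],"rotation":[0,0,0],"grip":-1},{"travel":[0,0,-0.22],"rotation":[0,0,0],"grip":-1},{"travel":[0,0,-0.34],"rotation":[0,0,0],"grip":-1},{"travel":[0,0,-0.46],"rotation":[0,0,0],"grip":-1},{"travel":[0,0,-0.46],"rotation":[0,0,0],"grip":-1},{"travel":[0,0,-0.46],"rotation":[0,0,0],"grip":-1},{"travel":[0,0,-0.46],"rotation":[0,0,0],"grip":-1}]'
python3 - <<'E'
from h import *
snap("top","top1"); c,im=ctrl.calibration("top"),cv2.imread("pics/top1.png")
cv2.imwrite("pics/top1b.png",cv2.resize(im[115:240,225:475],(800,400),interpolation=cv2.INTER_CUBIC))
E
```

```text
time: 13.9
eef_pos: [0.5792, -0.2761, 0.0338]
tool_rot: [[-0.266, 0.964, 0.0], [0.964, 0.266, -0.0], [-0.0, 0.0, -1.0]]
contact_force: [-0.5, 0.6, 0.7]
width: 0.271
grasp_force: 0.0
time: 14.4
eef_pos: [0.5791, -0.2761, 0.0339]
tool_rot: [[-0.266, 0.964, 0.0], [0.964, 0.266, -0.0], [-0.0, 0.0, -1.0]]
contact_force: [-1.4, -0.2, 1.3]
width: 0.147
grasp_force: 50.0
time: 15.4
eef_pos: [0.5782, -0.2754, 0.2606]
tool_rot: [[-0.266, 0.964, -0.005], [0.964, 0.266, 0.003], [0.004, -0.004, -1.0]]
contact_force: [0.4, -0.3, -6.4]
width: 0.146
grasp_force: 50.0
```

View pics/top1b.png

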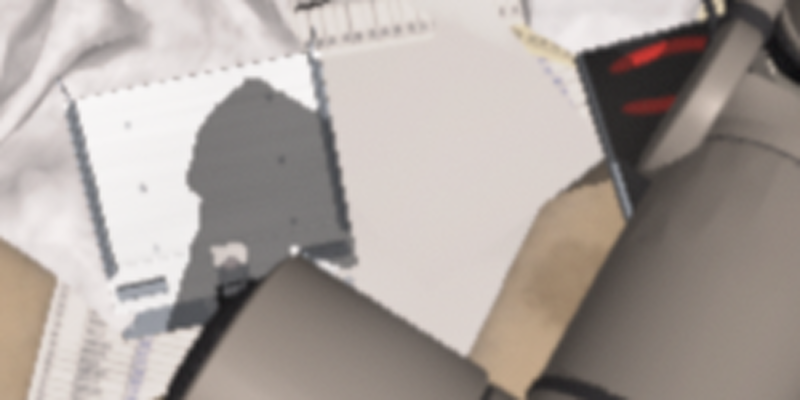

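The top crop shows the tray held clear of the table. On the dock, the dark guide stripes run (70,95)–(112,280) on the left and (315,55)–(350,260) on the right. The stops are at (142,288) and (330,248) and the roller at (230,252). That was the last of my pictures, so from here I measure numerically. I'll fit the dock's edges in the first top picture and correct the camera bias from the tray's known pose.

Run:
```python
from h import *
c=ctrl.calibration("top"); g=cv2.GaussianBlur(cv2.cvtColor(cv2.imread("pics/top0.png"),cv2.COLOR_BGR2GRAY).astype(np.float32),(0,0),.7)
def prof(p,q,n=25,half=5,sign=0):
    """edge points along segment p->q (pixels); gradient along the normal (rotated +90deg: right-hand), sign of change"""
    p,q=np.array(p,float),np.array(q,float); d=(q-p)/np.linalg.norm(q-p); nn=np.array([-d[1],d[0]]); t=np.arange(-half,half+.01,.25); out=[]
    for f in np.linspace(.08,.92,n):
        S=(p+f*(q-p))+t[:,None]*nn; v=cv2.remap(g,S[:,:1].astype(np.float32),S[:,1:].astype(np.float32),cv2.INTER_LINEAR).ravel(); gr=np.gradient(v)
        k=np.argmax(gr*sign); out.append(S[k])
    L=cv2.fitLine(np.array(out,np.float32),cv2.DIST_HUBER,0,.01,.01).ravel(); r=np.abs((np.array(out)-L[2:])@[-L[1],L[0]]); return L,np.median(r)
px=lambda x,y:(x/2.667+195,y/2.667+110)
def show(name,L,r,p,q):
    print(name,"line dir",L[:2],"pt",L[2:],"res",r)
# tray corners check
R15=np.radians(15.5);ex=np.array([np.cos(R15),np.sin(R15),0]);ey=np.array([-ex[1],ex[0],0]);H=np.array([.5794,-.2757,0])
print("pred tray corners px (z=.018)",proj(c,[H+a*.08*ex+b*.095*ey+[0,0,.018] for a,b in((1,1),(1,-1),(-1,-1),(-1,1))]).round(1).tolist())
print("pred driver-gap centre",proj(c,H-.05*ex+.0165*ey+[0,0,.0135]).round(1), "seen gap px",px(630,222))
for nm,p,q in(("left",px(140,95),px(175,255)),("right",px(342,58),px(368,212)),("topedge",px(145,93),px(338,58)),("stopL",px(180,250),px(218,243)),("stopR",px(330,222),px(366,215))):
    p,q=np.array(p),np.array(q);d=(q-p)/np.linalg.norm(q-p);nn=np.array([-d[1],d[0]])
    t=np.arange(-8,8.1,1); v=np.mean([cv2.remap(g,(p+f*(q-p)+t[:,None]*nn)[:,:1].astype(np.float32),(p+f*(q-p)+t[:,None]*nn)[:,1:].astype(np.float32),1).ravel() for f in np.linspace(.1,.9,15)],axis=0)
    print(nm,p.round(1),q.round(1),"normal",nn.round(2)); print(v.astype(int).tolist())
# tray outline contour from dark mask
hsv=cv2.cvtColor(cv2.imread("pics/top0.png"),cv2.COLOR_BGR2HSV); m=((hsv[...,2]<75)).astype(np.uint8); m[:, :380]=0;m[:,480:]=0;m[215:]=0;m[:135]=0
n,l,s,ce=cv2.connectedComponentsWithStats(m);i=1+np.argmax(s[1:,4]);hu=cv2.minAreaRect(np.argwhere(l==i)[:,::-1].astype(np.float32));print("tray rect",hu,cv2.boxPoints(hu).tolist())
```

```text
pred tray corners px (z=.018) [[390.2, 157.1], [454.0, 140.0], [472.0, 193.0], [406.8, 210.7]]
pred driver-gap centre [[430.2 193.5]] seen gap px (431.2204724409449, 193.23959505061868)
left [247.5 145.6] [260.6 205.6] normal [-0.98  0.21]
[243, 243, 243, 243, 243, 238, 218, 181, 149, 140, 158, 186, 207, 217, 220, 221, 221]
right [323.2 131.7] [333.  189.5] normal [-0.99  0.17]
[216, 216, 216, 216, 215, 208, 188, 158, 140, 150, 186, 222, 239, 243, 243, 243, 243]
topedge [249.4 144.9] [321.7 131.7] normal [0.18 0.98]
[220, 223, 225, 226, 226, 226, 225, 225, 232, 241, 245, 246, 245, 245, 246, 246, 246]
stopL [262.5 203.7] [276.7 201.1] normal [0.18 0.98]
[236, 235, 236, 239, 241, 241, 236, 213, 174, 152, 159, 168, 181, 207, 229, 236, 228]
stopR [318.7 193.2] [332.2 190.6] normal [0.19 0.98]
[236, 235, 237, 239, 239, 234, 213, 173, 149, 157, 168, 179, 200, 218, 222, 219, 217]
tray rect ((432.704833984375, 175.22474670410156), (54.244964599609375, 65.66716003417969), 74.21924591064453) [[393.73260498046875, 158.05384826660156], [456.92474365234375, 140.19520568847656], [471.67706298828125, 192.39564514160156], [408.48492431640625, 210.25428771972656]]
```

```bash
cat > dock.py <<'E'
from h import *
from scipy.optimize import least_squares
c=ctrl.calibration("top")
def fr(x0,y0,yaw):
    R=Rn.from_euler("z",yaw).as_matrix()@Rn.from_euler("y",-np.pi/6).as_matrix(); return np.array([x0,y0,.0576]),R
def on(uv,h,x0,y0,yaw):
    o,R=fr(x0,y0,yaw); e,d=ray(c,np.array(uv)-[1,0]); n=R[:,2]; k=(h-(e-o)@n)/(d@n); return (e+d*k[:,None]-o)@R
Le=[[248.75,145.3],[261.8,205.3]]; Re=[[321.1,132.1],[330.9,189.9]]; To=[[249.5,145.2],[321.8,132.0]]; St=[[269.5,201.9],[325.15,190.4]]
def f(p):
    a,b,t=on(Le,.010,*p),on(Re,.010,*p),on(To,0,*p)
    return np.r_[a[:,1]+b[:,1], (a[0,1]-a[1,1])-0*1,(b[0,1]-b[1,1]),(t[:,0].mean()-.108/np.cos(np.pi/6))*3]
r=least_squares(f,[.57,.09,.18]); p=r.x; print(p,np.degrees(p[2]),r.fun)
print("L",on(Le,.01,*p),"R",on(Re,.01,*p),"T",on(To,0,*p),"Stops",on(St,0,*p),sep="\n")
o,R=fr(*p); st=on(St,0,*p)[:,0].mean(); seat=o+R@[st+.08,0,.05]; print("seat",seat); print(R)
E
python3 dock.py
```

```text
[0.5461 0.111  0.1839] 10.536615197864402 [ 0.     -0.     -0.0009  0.0009  0.    ]
L
[[ 0.1263  0.0962  0.01  ]
 [-0.0434  0.0971  0.01  ]]
R
[[ 0.1272 -0.0961  0.01  ]
 [-0.0349 -0.0971  0.01  ]]
T
[[ 0.1243  0.0954  0.    ]
 [ 0.1252 -0.0985  0.    ]]
Stops
[[-0.041   0.0755  0.    ]
 [-0.0367 -0.0816  0.    ]]
seat [0.5566 0.1129 0.1215]
[[ 0.8514 -0.1829 -0.4916]
 [ 0.1584  0.9831 -0.0914]
 [ 0.5     0.      0.866 ]]
```

```bash
cat >> dock.py <<'E'
T=np.c_[R[:,1],R[:,0],-R[:,2]]
def tcp(x,y,z): return seat+R@[x,y,z-.016]
E
python3 - <<'E'
from dock import *
cs=ctrl.calibration("scene")
print("scene px: top corners, stops L/R, tray driver", proj(cs,[o+R@q for q in([.125,.0975,0],[.125,-.0975,0],[st,.0785,0],[st,-.0785,0],[st,0,.008])]).round(1).tolist())
rows((tcp(.04,0,.12),T),(tcp(.04,0,.04),T))
E
```

```text
[0.5461 0.111  0.1839] 10.536615197864402 [ 0.     -0.     -0.0009  0.0009  0.    ]
L
[[ 0.1263  0.0962  0.01  ]
 [-0.0434  0.0971  0.01  ]]
R
[[ 0.1272 -0.0961  0.01  ]
 [-0.0349 -0.0971  0.01  ]]
T
[[ 0.1243  0.0954  0.    ]
 [ 0.1252 -0.0985  0.    ]]
Stops
[[-0.041   0.0755  0.    ]
 [-0.0367 -0.0816  0.    ]]
seat [0.5566 0.1129 0.1215]
[[ 0.8514 -0.1829 -0.4916]
 [ 0.1584  0.9831 -0.0914]
 [ 0.5     0.      0.866 ]]
scene px: top corners, stops L/R, tray driver [[220.6, 202.8], [270.5, 159.4], [273.6, 243.5], [309.4, 205.0], [293.4, 222.4]]
travel [0.7634 0.1303 0.0612] rot [-0.5031 -0.0246  0.0788] rows 6.2
travel [0.756  0.2105 0.1994] rot [-0.5031 -0.0246  0.0788] rows 1.3
```

```bash
python3 -m inch '[{"travel":[0.06,0.01,0],"rotation":[-0.04,0,0.01],"grip":-1},{"travel":[0.14,0.02,0],"rotation":[-0.1,0,0.02],"grip":-1},{"travel":[0.24,0.04,0.01],"rotation":[-0.16,-0.01,0.03],"grip":-1},{"travel":[0.34,0.06,0.02],"rotation":[-0.22,-0.01,0.03],"grip":-1},{"travel":[0.44,0.08,0.03],"rotation":[-0.29,-0.015,0.045],"grip":-1},{"travel":[0.54,0.09,0.04],"rotation":[-0.36,-0.02,0.055],"grip":-1},{"travel":[0.64,0.11,0.05],"rotation":[-0.43,-0.02,0.065],"grip":-1},{"travel":[0.72,0.125,0.058],"rotation":[-0.48,-0.024,0.075],"grip":-1},{"travel":[0.763,0.13,0.061],"rotation":[-0.503,-0.025,0.079],"grip":-1},{"travel":[0.763,0.13,0.061],"rotation":[-0.503,-0.025,0.079],"grip":-1},{"travel":[0.763,0.13,0.061],"rotation":[-0.503,-0.025,0.079],"grip":-1},{"travel":[0.763,0.13,0.061],"rotation":[-0.503,-0.025,0.079],"grip":-1},{"travel":[0.763,0.13,0.061],"rotation":[-0.503,-0.025,0.079],"grip":-1}]'
python3 - <<'E' | tail -4
from dock import *
snap("wrist","w7"); snap("scene","s7")
rows((tcp(.04,0,.04),T),(tcp(.04,0,.02),T))
s=ctrl.observe(); print("handle in dock frame",(s["eef_pos"]-seat)@R+[0,0,.016])
E
```

```text
time: 17.08
eef_pos: [0.5405, 0.1082, 0.2331]
tool_rot: [[-0.181, 0.85, 0.495], [0.983, 0.159, 0.088], [-0.004, 0.503, -0.864]]
contact_force: [0.5, -0.1, -5.9]
width: 0.147
grasp_force: 50.0
 [ 0.5     0.      0.866 ]]
travel [ 0.0034 -0.0034  0.1622] rot [0.0033 0.0036 0.001 ] rows 1.3
travel [ 0.0036 -0.0035  0.2022] rot [0.0033 0.0036 0.001 ] rows 0.3
handle in dock frame [ 0.0414 -0.0014  0.1211]
```

```bash
python3 -m inch '[{"travel":[0.003,-0.003,0.06],"rotation":[0.003,0.003,0.001],"grip":-1},{"travel":[0.003,-0.003,0.12],"rotation":[0.003,0.003,0.001],"grip":-1},{"travel":[0.003,-0.003,0.162],"rotation":[0.003,0.003,0.001],"grip":-1},{"travel":[0.003,-0.003,0.182],"rotation":[0.003,0.003,0.001],"grip":-1},{"travel":[0.003,-0.003,0.182],"rotation":[0.003,0.003,0.001],"grip":-1},{"travel":[0.003,-0.003,0.182],"rotation":[0.003,0.003,0.001],"grip":-1},{"travel":[0.003,-0.003,0.182],"rotation":[0.003,0.003,0.001],"grip":-1}]'
cat > st.py <<'E'
from dock import *
s=ctrl.observe(); print("handle in dock frame mm",((s["eef_pos"]-seat)@R+[0,0,.016])*1000,"force dock",s["contact_force"]@R,"rot err deg",np.degrees(Rn.from_matrix(R.T@np.c_[s["tool_rot"][:,1],s["tool_rot"][:,0],-s["tool_rot"][:,2]]).as_rotvec()),"torque dock",s["torque"]@R)
E
python3 st.py|tail -1
```

```text
time: 18.05
eef_pos: [0.5839, 0.1183, 0.1548]
tool_rot: [[-0.183, 0.85, 0.493], [0.983, 0.159, 0.091], [-0.001, 0.502, -0.865]]
contact_force: [-0.4, 0.9, -6.4]
width: 0.15
grasp_force: 50.0
handle in dock frame mm [40.8275  0.2535 30.908 ] force dock [-3.388   0.9301 -5.4645] rot err deg [-0.0263 -0.1151  0.0417] torque dock [-0.022   0.796   0.0232]
```

```bash
python3 -m inch '[{"travel":[0,0,0.01],"rotation":[0,0,0],"grip":-1},{"travel":[0,0,0.02],"rotation":[0,0,0],"grip":-1},{"travel":[0,0,0.02],"rotation":[0,0,0],"grip":-1},{"travel":[0,0,0.02],"rotation":[0,0,0],"grip":-1}]' >/dev/null; python3 st.py|tail -1
python3 -m inch '[{"travel":[0,0,0.01],"rotation":[0,0,0],"grip":-1},{"travel":[0,0,0.012],"rotation":[0,0,0],"grip":-1},{"travel":[0,0,0.012],"rotation":[0,0,0],"grip":-1},{"travel":[0,0,0.012],"rotation":[0,0,0],"grip":-1}]' >/dev/null; python3 st.py|tail -1
```

```text
handle in dock frame mm [40.1298  0.3103 19.9978] force dock [-2.8653 -0.6962 -5.4342] rot err deg [-0.012  -0.0129  0.0352] torque dock [-0.0544  0.7394 -0.0097]
handle in dock frame mm [40.2554  0.2846 14.1541] force dock [-1.6679  0.424  -4.6908] rot err deg [-0.0162 -0.0334  0.0378] torque dock [-0.0362  0.7521  0.0472]
```

```bash
for i in 1 2; do python3 -m inch '[{"travel":[0,0,0.006],"rotation":[0,0,0],"grip":-1},{"travel":[0,0,0.008],"rotation":[0,0,0],"grip":-1},{"travel":[0,0,0.008],"rotation":[0,0,0],"grip":-1},{"travel":[0,0,0.008],"rotation":[0,0,0],"grip":-1}]' >/dev/null; python3 st.py|tail -1; done
```

```text
handle in dock frame mm [40.2332  0.2929 10.108 ] force dock [-2.8134  0.0844 -4.8184] rot err deg [-0.0148 -0.0296  0.0337] torque dock [-0.0144  0.7806 -0.0005]
handle in dock frame mm [40.2111  0.3153  6.1017] force dock [-3.0264 -0.1065 -5.8805] rot err deg [-0.0125 -0.0266  0.0321] torque dock [-0.0713  0.837  -0.0012]
```

```bash
for i in 1 2 ; do python3 -m inch '[{"travel":[0,0,0.003],"rotation":[0,0,0],"grip":-1},{"travel":[0,0,0.005],"rotation":[0,0,0],"grip":-1},{"travel":[0,0,0.005],"rotation":[0,0,0],"grip":-1}]' >/dev/null; python3 st.py|tail -1; done
```

```text
handle in dock frame mm [40.1269  0.3183  3.5315] force dock [-3.7207  1.3371 -5.0266] rot err deg [-0.0116 -0.0166  0.0357] torque dock [0.0203 0.7438 0.0506]
handle in dock frame mm [40.3442  0.2436  1.1678] force dock [-3.0816 -0.4803 -3.1847] rot err deg [-0.0174 -0.041   0.0337] torque dock [ 0.0367  0.7961 -0.0016]
```

```bash
for i in 1 2; do python3 -m inch '[{"travel":[0,0,0.003],"rotation":[0,0,0],"grip":-1},{"travel":[0,0,0.003],"rotation":[0,0,0],"grip":-1},{"travel":[0,0,0.003],"rotation":[0,0,0],"grip":-1}]' >/dev/null; python3 st.py|tail -1; done
```

```text
handle in dock frame mm [40.4391  0.21    0.6168] force dock [-5.1642 -2.514   8.9706] rot err deg [-0.0206 -0.0711  0.0464] torque dock [-0.0886  1.1498  0.0788]
handle in dock frame mm [40.4271  0.227   0.554 ] force dock [-9.9731 -3.5747 29.0721] rot err deg [-0.0189 -0.0977  0.0702] torque dock [-0.3322  1.8418  0.0332]
```

```bash
python3 -m inch '[{"travel":[0,0,-0.005],"rotation":[0,0,0],"grip":-1},{"travel":[0,-0.014,-0.005],"rotation":[0,0,0],"grip":-1},{"travel":[0,-0.028,-0.005],"rotation":[0,0,0],"grip":-1},{"travel":[0,-0.042,-0.005],"rotation":[0,0,0],"grip":-1},{"travel":[0,-0.054,-0.005],"rotation":[0,0,0],"grip":-1},{"travel":[0,-0.06,-0.005],"rotation":[0,0,0],"grip":-1},{"travel":[0,-0.06,-0.005],"rotation":[0,0,0],"grip":-1},{"travel":[0,-0.06,-0.005],"rotation":[0,0,0],"grip":-1}]' >/dev/null; python3 st.py|tail -1
python3 -m inch '[{"travel":[0,-0.005,0],"rotation":[0,0,0],"grip":-1},{"travel":[0,-0.008,0],"rotation":[0,0,0],"grip":-1},{"travel":[0,-0.008,0],"rotation":[0,0,0],"grip":-1},{"travel":[0,-0.008,0],"rotation":[0,0,0],"grip":-1}]' >/dev/null; python3 st.py|tail -1
```

```text
handle in dock frame mm [12.5151 -0.2057  2.5437] force dock [-3.2147 -0.4031 -5.0458] rot err deg [0.0887 0.2896 0.0404] torque dock [-0.0225  0.7592 -0.0124]
handle in dock frame mm [ 9.9048 -0.4765  3.7691] force dock [-2.7039 -0.7606 -5.0364] rot err deg [0.1319 0.3926 0.0344] torque dock [-0.0726  0.7141  0.0068]
```

```bash
python3 -m inch '[{"travel":[0,0,0],"rotation":[0,0,0],"grip":-1},{"travel":[0,0,0],"rotation":[0,0,0],"grip":-1},{"travel":[0,0,0],"rotation":[0,0,0],"grip":-1}]' >/dev/null; python3 st.py|tail -1
python3 -c "
from dock import *
print(ctrl.observe()['qpos'],ctrl.observe()['qd']); rows((tcp(.005,0,.001),T))"|tail -2
```

```text
handle in dock frame mm [ 9.8487 -0.4323  3.7505] force dock [-2.8335 -0.4174 -4.8994] rot err deg [0.1343 0.3977 0.0366] torque dock [-0.0512  0.764   0.0099]
[ 0.0223  0.3721  1.9876  0.2973  0.283  -0.4276] [-0.0023  0.0001  0.0003 -0.0017  0.0006  0.001 ]
travel [ 0.0009 -0.0097  0.0056] rot [-0.0066 -0.0022  0.0006] rows 0.1
```

Joint 5 is at its lower limit of 0.28, so the arm cannot reach the seat with the full tilt. I'll set the tray down a little up-slope, release it, then push it home with the tool more upright.

```bash
python3 -c "
from dock import *
rows((tcp(.016,0.0003,.0008),T))"|tail -1
python3 -m inch '[{"travel":[0.001,0.012,0],"rotation":[-0.006,-0.002,0],"grip":-1},{"travel":[0.001,0.014,0.003],"rotation":[-0.006,-0.002,0],"grip":-1},{"travel":[0.001,0.014,0.006],"rotation":[-0.006,-0.002,0],"grip":-1},{"travel":[0.001,0.014,0.006],"rotation":[-0.006,-0.002,0],"grip":-1},{"travel":[0.001,0.014,0.006],"rotation":[-0.006,-0.002,0],"grip":-1}]' >/dev/null; python3 st.py|tail -1; python3 -c "
from dock import *
print(ctrl.observe()['qpos'])"|tail -1
```

```text
travel [0.0014 0.0123 0.0058] rot [-0.0066 -0.0022  0.0006] rows 0.1
handle in dock frame mm [17.2732  0.0325  0.9784] force dock [-1.4291  0.3657 -3.6886] rot err deg [0.0216 0.0372 0.0285] torque dock [ 0.2072  0.5486 -0.0231]
[ 0.0271  0.3803  1.9716  0.2845  0.2829 -0.4103]
```

```bash
python3 -m inch '[{"travel":[0,0,0],"rotation":[0,0,0],"grip":-0.45},{"travel":[0,0,0],"rotation":[0,0,0],"grip":-0.45},{"travel":[0,0,0],"rotation":[0,0,0],"grip":-0.45},{"travel":[0,0,0],"rotation":[0,0,0],"grip":-0.45}]' ; python3 st.py|tail -1
python3 -m inch '[{"travel":[0,0,-0.02],"rotation":[0,0,0],"grip":-0.45},{"travel":[0,0,-0.06],"rotation":[0,0,0],"grip":-0.45},{"travel":[0,0,-0.14],"rotation":[0,0,0],"grip":-0.45},{"travel":[0,0,-0.24],"rotation":[0,0,0],"grip":-0.45},{"travel":[0,0,-0.3],"rotation":[0,0,0],"grip":-0.45},{"travel":[0,0,-0.3],"rotation":[0,0,0],"grip":-0.45},{"travel":[0,0,-0.3],"rotation":[0,0,0],"grip":-0.45}]'
python3 - <<'E'|tail -9
from dock import *
import pickle
c,im=snap("wrist","w8"); s=ctrl.observe(); pickle.dump((c,s),open("w8.pkl","wb"))
cv,imt=snap("top","t8")
# red blobs in wrist: driver barrel & pliers; intersect with plane at driver top (26.5 mm above bed)
n,l,st_,ce=cv2.connectedComponentsWithStats(redmask(im))
def onp(c,uv,h):
    e,d=ray(c,uv); nn=R[:,2]; oo=seat-.05*nn; k=(h-(e-oo)@nn)/(d@nn); return (e+d*k[:,None]-seat)@R*1000
for i in range(1,n):
    if st_[i,4]>150: print(st_[i],onp(c,ce[i],.0235))
print(((s["eef_pos"]-seat)@R)*1000)
E
```

```text
time: 24.55
eef_pos: [0.5787, 0.117, 0.1172]
tool_rot: [[-0.184, 0.852, 0.491], [0.983, 0.159, 0.092], [-0.0, 0.5, -0.866]]
contact_force: [0.2, -0.9, 0.5]
width: 0.276
grasp_force: 0.0
handle in dock frame mm [17.3685 -0.0535  1.0302] force dock [ 0.2725 -0.8758  0.3837] rot err deg [0.0124 0.0241 0.0362] torque dock [-0.0615  0.1768 -0.0328]
time: 25.42
eef_pos: [0.5047, 0.1032, 0.2463]
tool_rot: [[-0.183, 0.852, 0.49], [0.983, 0.159, 0.092], [0.0, 0.499, -0.867]]
contact_force: [1.2, -0.2, -0.4]
width: 0.275
grasp_force: 0.0
seat [0.5566 0.1129 0.1215]
[[ 0.8514 -0.1829 -0.4916]
 [ 0.1584  0.9831 -0.0914]
 [ 0.5     0.      0.866 ]]
[ 344   99   23  114 1072] [[ 44.4563  26.9549 -26.5   ]]
[387  99  12  49 440] [[ 80.0604  55.5008 -26.5   ]]
[267 144  14  46 517] [[-31.8211  16.1568 -26.5   ]]
[371 159  23  54 348] [[ 73.1296  -4.5926 -26.5   ]]
[ 16.4501  -0.0097 134.0785]
```

The tray has not slid; the driver still sits at its known offset from the handle. I'll shut the fingers, set them behind the handle on its up-slope side and push the tray down to the stops.

```bash
python3 -m inch '[{"travel":[0,0.04,0],"rotation":[0,0,0],"grip":-1},{"travel":[0,0.067,0.06],"rotation":[0,0,0],"grip":-1},{"travel":[0,0.067,0.14],"rotation":[0,0,0],"grip":-1},{"travel":[0,0.067,0.2],"rotation":[0,0,0],"grip":-1},{"travel":[0,0.067,0.24],"rotation":[0,0,0],"grip":-1},{"travel":[0,0.067,0.265],"rotation":[0,0,0],"grip":-1},{"travel":[0,0.067,0.276],"rotation":[0,0,0],"grip":-1},{"travel":[0,0.067,0.276],"rotation":[0,0,0],"grip":-1},{"travel":[0,0.067,0.276],"rotation":[0,0,0],"grip":-1}]' 20
cat > st2.py <<'E'
from dock import *
s=ctrl.observe(); print("tcp in dock frame mm",((s["eef_pos"]-seat)@R)*1000,"force dock",s["contact_force"]@R,"width",s["width"],"q5",s["qpos"][4],"t",s["time"])
E
python3 st2.py|tail -1
```

```text
time: 26.65
eef_pos: [0.6013, 0.1213, 0.1448]
tool_rot: [[-0.184, 0.851, 0.492], [0.983, 0.159, 0.092], [-0.0, 0.5, -0.866]]
contact_force: [-0.3, 0.2, 0.3]
width: 0.008
grasp_force: 0.0
tcp in dock frame mm [51.0427  0.0172 -2.5402] force dock [-0.0526  0.2294  0.3762] width 0.007813198613194584 q5 0.3786164152349811 t 26.65
```

```bash
python3 -m inch '[{"travel":[0,-0.008,0.003],"rotation":[0,0,0],"grip":-1},{"travel":[0,-0.016,0.003],"rotation":[0,0,0],"grip":-1},{"travel":[0,-0.024,0.003],"rotation":[0,0,0],"grip":-1},{"travel":[0,-0.024,0.003],"rotation":[0,0,0],"grip":-1},{"travel":[0,-0.024,0.003],"rotation":[0,0,0],"grip":-1}]' >/dev/null;python3 st2.py|tail -1
python3 -m inch '[{"travel":[0,-0.006,0],"rotation":[0,0,0],"grip":-1},{"travel":[0,-0.012,0],"rotation":[0,0,0],"grip":-1},{"travel":[0,-0.014,0],"rotation":[0,0,0],"grip":-1},{"travel":[0,-0.014,0],"rotation":[0,0,0],"grip":-1}]' >/dev/null;python3 st2.py|tail -1
```

```text
tcp in dock frame mm [38.6626 -0.0082 -4.601 ] force dock [ 0.4959  0.337  -0.1885] width 0.005791234166942782 q5 0.3495564998190903 t 27.275
tcp in dock frame mm [31.414   0.0339 -4.6363] force dock [-0.785   1.4331 -0.0892] width 0.0036283496354200737 q5 0.33422272222242166 t 27.775
```

```bash
for i in 1 2 3; do python3 -m inch '[{"travel":[0,-0.004,0],"rotation":[0,0,0],"grip":-1},{"travel":[0,-0.006,0],"rotation":[0,0,0],"grip":-1},{"travel":[0,-0.006,0],"rotation":[0,0,0],"grip":-1}]' >/dev/null;python3 st2.py|tail -1;done
python3 - <<'E'|tail -3
from dock import *
im=ctrl.camera("wrist"); c=ctrl.calibration("wrist"); cv2.imwrite("pics/w9.png",im[:,:,::-1])
n,l,t,ce=cv2.connectedComponentsWithStats(redmask(im))
e0=c["extrinsics"][:3,3]
for i in range(1,n):
    if t[i,4]>300:
        e,d=ray(c,ce[i]); k=(-.0265-((e-seat)@R[:,2]))/(d@R[:,2]); print(t[i],((e+d*k[:,None]-seat)@R*1000))
E
```

```text
tcp in dock frame mm [28.5158  0.0234 -4.5931] force dock [ 0.3592 -0.2464  0.5174] width 0.006602157681016865 q5 0.3276454347802084 t 28.15
tcp in dock frame mm [25.5285 -0.0028 -4.5854] force dock [-0.0624  0.2871  0.6974] width 0.006361365606976544 q5 0.32108612109701185 t 28.525
tcp in dock frame mm [22.6881 -0.0105 -4.5543] force dock [ 1.6172 -0.2702  0.5258] width 0.00760861451730805 q5 0.3144104424196833 t 28.9
[ 315   92   27  142 2357] [[ 24.4629  42.2211 -26.5   ]]
[ 377   92   32  147 2499] [[ 62.1404  40.5622 -26.5   ]]
[ 179  171   31   79 1777] [[-48.7808  16.1063 -26.5   ]]
```

```bash
for i in 1 2 3; do python3 -m inch '[{"travel":[0,-0.003,0],"rotation":[0,0,0],"grip":-1},{"travel":[0,-0.003,0],"rotation":[0,0,0],"grip":-1},{"travel":[0,-0.003,0],"rotation":[0,0,0],"grip":-1}]' >/dev/null;python3 st2.py|tail -1;done
```

```text
tcp in dock frame mm [21.6111  0.059  -4.4484] force dock [3.1915 1.9097 1.266 ] width 0.007798176864836173 q5 0.31101719671221084 t 29.325
tcp in dock frame mm [20.7782 -0.0354 -4.3123] force dock [5.7253 3.2587 1.6075] width 0.006134121383215607 q5 0.30704587104936226 t 29.7
tcp in dock frame mm [20.5191 -0.2519 -4.0997] force dock [8.7115 2.5598 2.8517] width 0.002346315355635623 q5 0.3027398490930194 t 30.075
```

```bash
for i in 1 2; do python3 -m inch '[{"travel":[0,-0.004,0],"rotation":[0,0,0],"grip":-1},{"travel":[0,-0.004,0],"rotation":[0,0,0],"grip":-1},{"travel":[0,-0.004,0],"rotation":[0,0,0],"grip":-1}]' >/dev/null;python3 st2.py|tail -1;done
python3 - <<'E'|tail -3
from dock import *
im=ctrl.camera("wrist"); c=ctrl.calibration("wrist"); cv2.imwrite("pics/w10.png",im[:,:,::-1])
n,l,t,ce=cv2.connectedComponentsWithStats(redmask(im))
for i in range(1,n):
    if t[i,4]>300:
        e,d=ray(c,ce[i]); k=(-.0265-((e-seat)@R[:,2]))/(d@R[:,2]); print(t[i],((e+d*k[:,None]-seat)@R*1000))
E
```

```text
tcp in dock frame mm [20.109  -0.5201 -3.7487] force dock [10.5178  2.5857  2.6625] width 0.0027879401302988707 q5 0.2971324465458828 t 30.45
tcp in dock frame mm [19.8668 -0.6041 -3.4018] force dock [14.7877  5.1735  2.7011] width 0.0034284375332939688 q5 0.29155304621236855 t 30.825
[ 316   89   29  146 2410] [[ 22.5646  42.1483 -26.5   ]]
[ 377   88   33  151 2563] [[ 60.186   40.7544 -26.5   ]]
[ 180  170   32   79 1764] [[-50.5008  15.954  -26.5   ]]
```

```bash
python3 -m inch '[{"travel":[0,0.02,0],"rotation":[0,0,0],"grip":-1},{"travel":[0,0.04,0],"rotation":[0,0,0],"grip":-1},{"travel":[0,0.04,-0.06],"rotation":[0,0,0],"grip":-1},{"travel":[0,0.04,-0.16],"rotation":[0,0,0],"grip":-1},{"travel":[0,0,-0.26],"rotation":[0,0,0],"grip":-1},{"travel":[0,-0.1,-0.32],"rotation":[0,0,0],"grip":-1},{"travel":[0,-0.1,-0.32],"rotation":[0,0,0],"grip":-1},{"travel":[0,-0.1,-0.32],"rotation":[0,0,0],"grip":-1}]'
python3 - <<'E'|tail -22
from dock import *
print("==")
im=ctrl.camera("wrist"); c=ctrl.calibration("wrist"); cv2.imwrite("pics/w11.png",im[:,:,::-1])
def onp(uv,h): 
    e,d=ray(c,uv); k=(h-.05-((e-seat)@R[:,2]))/(d@R[:,2]); return ((e+d*k[:,None]-seat)@R*1000)
n,l,t,ce=cv2.connectedComponentsWithStats(redmask(im))
for i in range(1,n):
    if t[i,4]>200: print(t[i],onp(ce[i],.0235))
hs=cv2.cvtColor(im,cv2.COLOR_RGB2GRAY).astype(int)
# profile down the slope in dock-frame x at several y, at tray-top height 18 mm
for y in (.085,.07,.05,.03,.0,-.03):
    xs=np.arange(-60,-111,-2); uv=proj(c,[seat+R@[x/1000,y,-.05+.017] for x in xs]); print("y",y,[int(hs[int(v),int(u)]) if 0<=int(v)<400 and 0<=int(u)<640 else -1 for u,v in uv])
E
```

```text
time: 31.88
eef_pos: [0.45, 0.0928, 0.2384]
tool_rot: [[-0.183, 0.852, 0.491], [0.983, 0.159, 0.091], [-0.0, 0.499, -0.866]]
contact_force: [0.2, -0.5, 0.2]
width: 0.007
grasp_force: 0.0
[[ 0.1272 -0.0961  0.01  ]
 [-0.0349 -0.0971  0.01  ]]
T
[[ 0.1243  0.0954  0.    ]
 [ 0.1252 -0.0985  0.    ]]
Stops
[[-0.041   0.0755  0.    ]
 [-0.0367 -0.0816  0.    ]]
seat [0.5566 0.1129 0.1215]
[[ 0.8514 -0.1829 -0.4916]
 [ 0.1584  0.9831 -0.0914]
 [ 0.5     0.      0.866 ]]
==
[401  97  26 109 937] [[ 58.7167  28.6108 -26.5   ]]
[376  98  21 108 939] [[ 25.3223  28.6004 -26.5   ]]
[303 142  13  43 449] [[-50.8653  15.6925 -26.5   ]]
y 0.085 [66, 67, 67, 66, 66, 68, 68, 67, 69, 68, 121, 186, 178, 197, 175, 188, 197, 191, 245, 252, 252, 252, 252, 247, 208, 170]
y 0.07 [62, 61, 62, 63, 64, 63, 61, 60, 60, 61, 178, 152, 179, 189, 171, 181, 192, 188, 243, 252, 248, 240, 155, 126, 98, 97]
y 0.05 [41, 41, 42, 42, 43, 44, 44, 44, 45, 47, 86, 114, 139, 138, 138, 138, 139, 142, 142, 142, 142, 193, 241, 193, 166, 166]
y 0.03 [79, 78, 78, 79, 78, 79, 78, 80, 91, 97, 100, 117, 137, 136, 136, 136, 137, 138, 141, 138, 139, 139, 135, 166, 103, 97]
y 0.0 [75, 76, 76, 76, 76, 76, 76, 80, 95, 97, 115, 137, 150, 146, 128, 108, 105, 102, 99, 106, 96, 42, 39, 39, 40, 40]
y -0.03 [35, 33, 35, 36, 34, 36, 37, 35, 42, 88, 128, 138, 136, 135, 136, 136, 137, 138, 137, 139, 138, 138, 203, 222, 223, 223]
```

```bash
python3 - <<'E'|sed '1,/==/d'
from dock import *
print("==")
im=cv2.imread("pics/w11.png",0).astype(np.float32); c=ctrl.calibration("wrist")
for y in (.09,.085,.08,.075,.07,.065,.0,-.065,-.07,-.075,-.08,-.085,-.09):
    xs=np.arange(-74,-100,-1); uv=proj(c,[seat+R@[x/1000,y,-.05+.017] for x in xs]).astype(np.float32); print(y,uv[0].round(),cv2.remap(im,uv[:,:1],uv[:,1:],1).ravel().astype(int).tolist())
E
```

```text
0.09 [284.  86.] [69, 69, 69, 69, 69, 70, 88, 141, 176, 169, 180, 197, 199, 194, 187, 179, 173, 182, 193, 197, 196, 203, 227, 246, 251, 251]
0.085 [284.  92.] [67, 67, 67, 67, 68, 71, 113, 179, 184, 162, 176, 194, 197, 192, 185, 173, 170, 187, 196, 196, 195, 195, 214, 245, 251, 251]
0.08 [284.  97.] [66, 66, 64, 64, 66, 72, 101, 149, 164, 159, 177, 194, 194, 189, 177, 150, 142, 174, 193, 196, 196, 199, 221, 246, 251, 251]
0.075 [285. 102.] [64, 64, 64, 64, 65, 82, 130, 177, 185, 178, 185, 194, 192, 188, 181, 174, 180, 190, 194, 194, 194, 209, 237, 249, 251, 251]
0.07 [285. 107.] [56, 57, 57, 56, 55, 76, 132, 176, 166, 144, 151, 170, 184, 183, 173, 163, 165, 174, 180, 189, 190, 190, 216, 243, 248, 247]
0.065 [285. 113.] [47, 49, 49, 49, 50, 54, 69, 89, 94, 93, 95, 97, 98, 97, 97, 96, 96, 99, 100, 101, 102, 109, 125, 138, 142, 142]
0.0 [287. 177.] [72, 79, 88, 94, 96, 97, 100, 114, 135, 145, 148, 149, 146, 140, 129, 117, 110, 106, 105, 104, 102, 98, 97, 100, 103, 105]
-0.065 [288. 235.] [34, 36, 47, 68, 85, 90, 90, 91, 93, 93, 92, 91, 91, 92, 95, 99, 106, 121, 155, 215, 234, 241, 243, 244, 244, 245]
-0.07 [288. 239.] [34, 34, 34, 35, 37, 37, 37, 37, 38, 39, 39, 40, 42, 45, 47, 48, 48, 49, 49, 54, 58, 59, 59, 59, 60, 60]
-0.075 [289. 243.] [33, 33, 33, 35, 35, 34, 35, 34, 34, 34, 35, 35, 35, 35, 35, 36, 36, 36, 36, 36, 36, 36, 36, 36, 37, 37]
-0.08 [289. 248.] [33, 32, 32, 33, 33, 33, 34, 33, 34, 34, 34, 34, 34, 34, 34, 35, 35, 35, 35, 35, 35, 35, 36, 36, 36, 36]
-0.085 [289. 252.] [32, 33, 33, 33, 33, 33, 33, 33, 34, 34, 33, 35, 34, 34, 34, 34, 34, 34, 34, 34, 35, 35, 35, 35, 36, 36]
-0.09 [289. 256.] [32, 32, 32, 33, 32, 32, 32, 33, 33, 33, 32, 32, 33, 34, 34, 34, 34, 34, 34, 34, 34, 33, 34, 35, 35, 34]
```

```bash
python3 - <<'E'|sed '1,/==/d'
from dock import *
import pickle
print("==")
c8,_=pickle.load(open("w8.pkl","rb"))
for nm,c in(("w8",c8),("w11",ctrl.calibration("wrist"))):
    im=cv2.imread(f"pics/{nm}.png")[:,:,::-1].copy(); n,l,t,ce=cv2.connectedComponentsWithStats(redmask(im))
    for i in range(1,n):
        if 400<t[i,4]<600 and t[i,0]<330:
            e,d=ray(c,np.argwhere(l==i)[:,::-1]); k=(-.0265-((e-seat)@R[:,2]))/(d@R[:,2]); q=((e+d*k[:,None]-seat)@R*1000)[:,:2].astype(np.float32)
            v=cv2.fitLine(q,cv2.DIST_L2,0,.01,.01).ravel(); print(nm,"yaw",np.degrees(np.arctan2(-v[0]*np.sign(v[1]),abs(v[1]))),v[2:],"len",np.ptp(q[:,1]))
E
```

```text
w8 yaw 0.3325184 [-31.8205  16.0238] len 43.49099
w11 yaw 1.5845809 [-50.862   15.5657] len 42.96584
```

```bash
python3 - <<'E'|sed '1,/==/d'
from dock import *
print("==")
g=cv2.GaussianBlur(cv2.imread("pics/top0.png",0).astype(np.float32),(0,0),.6)
def edge(p,q,sg,half=3.5,n=40):
    p,q=np.array(p),np.array(q); d=(q-p)/np.linalg.norm(q-p); nn=np.array([-d[1],d[0]]); t=np.arange(-half,half+.01,.1); out=[]
    for f in np.linspace(.06,.94,n):
        S=(p+f*(q-p)+t[:,None]*nn).astype(np.float32); gr=np.gradient(cv2.remap(g,S[:,:1],S[:,1:],1).ravel())*sg; w=np.clip(gr,0,None)**2; out.append(S.T@w/w.sum())
    L=cv2.fitLine(np.array(out,np.float32),cv2.DIST_HUBER,0,.01,.01).ravel(); a=L[2:]; u=L[:2]; return [a+u*((p-a)@u),a+u*((q-a)@u)]
for nm,(pp,sg,h) in dict(L=(Le,-1,.01),R=(Re,1,.01),T=(To,1,0),SL=([[263.0,203.0],[276.5,200.6]],-1,0),SR=([[319,191.6],[331.5,189.2]],-1,0)).items():
    q=on(edge(pp[0],pp[1],sg),h,*p); dx=q[1]-q[0]; print(nm,q[:,:2].round(4).tolist(),"yaw", np.degrees(np.arctan(dx[1]/dx[0])) if nm in"LR" else np.degrees(np.arctan(-dx[0]/dx[1])))
E
```

```text
L [[0.1262, 0.0987], [-0.0432, 0.0949]] yaw 1.2846814418018504
R [[0.1272, -0.095], [-0.0349, -0.0989]] yaw 1.3980370055790623
T [[0.1235, 0.0954], [0.127, -0.0984]] yaw 1.0297441254313624
SL [[-0.042, 0.0937], [-0.0405, 0.0558]] yaw 2.368680450525396
SR [[-0.0378, -0.0643], [-0.0366, -0.0995]] yaw 1.8590952868113284
```

The refined fits give the dock a yaw about 1.3° further than my first estimate. That matches the tray's final yaw, so it sits square against both stops, and it stayed put after the fingers withdrew. Handing in.

```bash
python3 -c "
from workcell import ctrl
print(ctrl.sign_off())"
```

```text
the job is handed in; nothing more can be done
None
```

I pressed the pin driver fully down into its cutout and pushed the tray down the dock until firm resistance and its squared-up angle showed it against both foot stops, then let go, moved clear and handed in at about 32 s; I never saw the switch lever itself, so that it is pushed in is inferred from the tray being home.

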